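Seat the cover plate on the lens mount's three studs

ROBOT

A 7-joint arm with a two-finger parallel gripper is mounted at the origin on the work surface. World frame = base frame: x ahead of the robot, y to its left, z up, the work surface at z = 0. Lengths are in m, angles in rad, forces in N, time in s.
With the tool pointing down it reaches from about 0.425 to 1.025 m from the base axis. Payload 3.6 kg.
Tool frame: the origin (TCP) lies at the very end of the fingers, on their centre line; the grasp point (between the pads) lies env.grip_point_offset behind it (env.grip_point_offset is the distance from the TCP to the grasp point, in m); x points along the fingers, y is the direction in which the jaws open and shut, and the axes are right-handed (so a half turn about x gives the same grasp; the last joint's range is limited). The gripper opens to 85 mm and grips with 20 to 120 N. Pads are 22 mm wide; open, the fingers measure 114 mm over their backs; the gripper's body (76 mm by 85 mm) begins 54 mm behind the grasp point. The pads swing forward as they close: fully open they stand 13 mm farther back than shut.
Start: joints at [-1.294, 0.591, 0.048, 1.609, -0.033, 0.943, -0.034], TCP at [0.262, 0.676, 0.231] pointing down, gripper open.
Joint ranges: [-2.69, 2.69], [-0.47, 2.24], [-1.27, 1.36], [0.19, 2.51], [-1.53, 4.68], [0.08, 2.07], [-3.09, 3.09]. Speed limits (rad/s): [2.57, 2.57, 3.14, 3.14, 3.14, 3.14, 3.14].

INTERFACE

Orientations are given as a unit quaternion [x, y, z, w].
In Python, from bench import observe, read_camera, env gives the robot as it stands.
- The arm moves only by the tool play_rows, never from a script. Its argument "deltas" is a list of rows, each an object with "translation": the shift along the tool's x, y, z normalised to -1 to 1, where 1 is 0.12 m, a list of three; "dr": the turn, a rotation vector about the tool's x, y, z normalised to -1 to 1, where 1 is 120 degrees, a list of three. In form: [{"translation": [x, y, z], "dr": [wx, wy, wz]}, ...]. A call has 1 to 12 rows; each row is the pose to reach, as a shift and turn from the pose measured when the call began, along the tool's axes at that moment; what a row does not reach only later rows make up. A row lasts 1/10 s, in which the tool goes at most 50 mm and 8.59 degrees, less where a joint would pass 70% of its speed; a pose out of reach is approached as far as the arm can. A call with a number of a shift or a turn outside -1 to 1 is refused whole. A call with a gripper value outside its range is refused whole. "gripper" is the opening, from 0 (shut) to 1 (fully open), set as the call begins (left out, the last holds). The fingers move at their own pace and stop on an object; "squeeze" is the grip in N (left out, the last holds). Time passes only in rows, so rows that repeat a pose let the fingers close. It gives the time, the measured TCP pose, the force and the opening at its end, in the units of the state.
- observe(): the state, without advancing time (a new reading comes with each control period).
- read_camera(name): name is "scene" or "top" or "wrist"; returns a dict with "img" (384x512x3 uint8, red, green, blue), "range_z" (384x512 float32, m along the optical axis (not along the pixel's ray), 0 where there is no reading), "mtx" (3x3 intrinsics, pixels), "k1" (the pictures are not rectified: a ray, as slopes to the right and down, at radius r is drawn at 1 + k1 r^2 times it, then the intrinsics apply), "R" (3x3) and "t" (3): a world point X has camera coordinates R X + t. Camera axes: x right, y down, z forward; pixel columns grow to the right and rows downward; lengths in m; the calibration is good to about 2 mm. A picture is of the moment at which its call begins.
- env.finish_job(): hands the job in, once; it reports no verdict.
The state is a dict: "time": time; "joint_positions": joint angles; "qd": joint speeds; "tau": joint torques, N m; "eef_pos": TCP position; "orientation": TCP orientation; "force": force on the tool from outside, world axes, zero at the start; "torque": the same for the moment, N m; "width": finger opening in m.
Only numpy, scipy, OpenCV 4.12 (cv2) and the standard library are available. Lean on these libraries where they do the work, as an engineer would, in place of code of your own. Each camera call takes 0.05 s, during which the arm holds its last target.

TASK

Draw the aluminium cover plate out of its green rack, lay it flat in the middle of the rubber mat and let go. Then take it again by its black grip block, turn it so that its three holes match the studs of the grey lens mount with the orange tab between the red cheeks, and slide it down in your grip until it lies flush on the mount; let go. Leave the prism, bottle, beaker and funnel where they stand.

Things in the scene. Friction and masses are not known exactly. Their poses are not given: they have to be found in the camera images.
- cover_block (a point): Centre of the black grip block (34 x 34 x 40 mm tall) on the middle of the loose aluminium plate (110 x 110 x 8 mm, about 0.34 kg with block and tab). The block spans 8 to 48 mm above the plate's underside; this point is 28 mm above it. Axes: z up, -x to the orange tab. Three 13 mm through holes at x, y (38, 38), (38, -38), (-38, 0) mm from the centre.
- cover_tab (a point): Grip point on the plate's orange tab: a bar 16 mm wide (y), 30 mm tall, its foot level with the plate's underside, reaching out along the plate's -x from 55 to 107 mm from the plate's centre. This point: 85 mm from the centre, 15 mm above the underside. Same axes as the plate.
- rack: Green fixed rack where the plate starts. Origin on the bench, within a few mm under the plate's middle. Open front to its -x, where the tab sticks out in the free. The plate lies on runners 25 mm high (x -55 to 65 mm) between side walls 144 mm apart, 96 mm high; a stop 30 mm high closes the rear foot. The plate leaves forwards (rack -x).
- mat_top (a point): Middle of the top of the fixed black rubber mat, 170 x 170 mm, 4 mm thick, on the bench.
- mount_seat (a point): Middle of the flat top (126 x 126 mm, 30 mm above the bench) of the fixed grey lens mount. Home, the plate's underside lies on it, centre on this point, plate axes along the mount's axes. Three brass studs, 10 mm diameter, 30 mm tall above this top, the last 8 mm tapered, at x, y (38, 38), (38, -38), (-38, 0) mm.
- mount_fork (a point): Where the tab belongs: 85 mm from the mount's middle along its -x, 15 mm above the seat, half-way between two red upright cheeks, each 36 mm long (71 to 107 mm from the middle), 12 mm thick, 75 mm high above the bench, 30 mm apart. The tab fits between them with 7 mm to spare each side; fingers beside it do not.
- prism: Bystander: curved glass prism 80 mm tall in a sprung steel clip on a dark base 60 x 90 mm, about 95 mm high in all; origin under the middle of the base. Leave alone.
- bottle: Bystander: cobalt blue glass bottle, 60 mm diameter, 140 mm tall; origin at the middle of its underside. Leave alone.
- beaker: Bystander: dented aluminium beaker, 76 mm diameter, 90 mm tall; origin at the middle of its underside. Leave alone.
- funnel: Bystander: brass funnel on a small stand, base 90 x 80 mm, 160 mm tall; origin at the middle of its underside. Leave alone.
- rack_cover (a point): Middle of the front edge of the rack's clear plastic cover, at its underside, 96 mm above the bench and 20 mm in front (rack -x) of the rack's origin. The cover is 8 mm thick, spans the rack's width and reaches 90 mm back from here, over the grip block. The plate is clear of it after being drawn 80 mm forwards.

How it is judged:
On the way, in this order (a step that is already met when the one before it is completed fails the run):
1. the plate lies flat and at rest on the mat, its middle within 60 mm of the mat's middle, let go (horizontal distance between cover_block and mat_top below 0.06 m and z of cover_block in the frame of mat_top below 0.033 m and angle between cover_block's own z axis and vertical below 0.08 rad and contact force between the fingers and cover below 0.2 N and linear speed of cover below 0.02 m/s), for 0.2 s.
2. the plate has been started on the studs (its underside at most 20 mm above the seat, tab towards the fork) while gripped by the block and moving slower than 0.15 m/s (horizontal distance between cover_block and mount_seat below 0.006 m and horizontal distance between cover_tab and mount_fork below 0.012 m and z of cover_block in the frame of mount_seat below 0.048 m and contact force between the fingers and cover_c0 above 1 N and linear speed of cover below 0.15 m/s), for 0.1 s.
At the end, for the whole second after the job is handed in: The plate lies flush on the mount over all three studs, at rest and let go: its middle within 5 mm of the mount's middle, its tab within 10 mm of the middle of the fork, its underside within 3 mm of the seat and its tilt under 0.04 rad (horizontal distance between cover_block and mount_seat below 0.005 m and horizontal distance between cover_tab and mount_fork below 0.01 m and z of cover_block in the frame of mount_seat below 0.031 m and angle between cover_block's own z axis and vertical below 0.04 rad and contact force between the fingers and cover below 0.2 N and linear speed of cover below 0.01 m/s); the robot touches nothing.
It fails at once if a bystander is pushed more than 30 mm or tipped (distance of any of prism, bottle, beaker, funnel from where it was at the start of the episode above 0.03 m or angle between any of prism, bottle, beaker, funnel's own z axis and vertical above 0.5 rad).
It also fails if it takes over 67 s, if anything falls off the work surface, if the arm or the gripper's body presses on something with over 40 N, if the wrist force passes 120 N, or if a joint passes its speed limit or range.

## Working session

There is one attempt and no reset: what is moved stays moved. The work goes in short steps, Python scripts to look and compute and a tool call to move; the robot and the scene stay as the last step left them, time stands still between calls to the robot, and variables do not carry over. Pictures are saved under pics/ and viewed, and the job is handed in when it is done.

Besides the shell and the picture viewer there is one more tool, called after "Emit:" as name(argument=value, ...) on one line, values as JSON. play_rows: Moves the arm, as the interface text tells. Its arguments: {"type":"object","properties":{"deltas":{"type":"array","items":{"type":"object","properties":{"translation":{"type":"array","items":{"type":"number"}},"dr":{"type":"array","items":{"type":"number"}}}}},"gripper":{"type":"number"},"squeeze":{"type":"number"}},"required":["deltas"]}

```bash
ls; mkdir -p pics
python3 - <<'E'
from bench import observe, read_camera, env
import cv2,pickle
s=observe(); print(s); print(env.grip_point_offset)
d={}
for n in ("scene","top","wrist"):
    c=read_camera(n); d[n]=c
    cv2.imwrite(f"pics/{n}0.png",c["img"][:,:,::-1])
    print(n,c["mtx"].tolist(),c["k1"],c["R"].tolist(),c["t"])
pickle.dump(d,open("cams0.pkl","wb"))
E
```

```text
pics
{'time': 0.0, 'joint_positions': array([-1.29450377,  0.59210649,  0.04825947,  1.60982111, -0.03330889,
        0.9426867 , -0.03372548]), 'qd': array([-0.00161962, -0.00073834,  0.00036411,  0.00053852, -0.00102728,
       -0.00072072, -0.00047056]), 'tau': array([ 3.92811091e-05, -5.48696601e+01,  1.54605959e+00, -1.98133886e+01,
        9.28859110e-03,  8.66232062e-03, -1.37278530e-06]), 'eef_pos': array([0.26170162, 0.67523913, 0.23014944]), 'orientation': array([ 0.12919247,  0.69517023, -0.13074491,  0.69494851]), 'force': array([ 1.51171563, -0.85535228,  0.35503249]), 'torque': array([0.01112026, 0.03711064, 0.00576286]), 'width': 0.08574688648077285}
0.0187
scene [[391.86367615148936, 0.0, 251.4347369507853], [0.0, 391.86367615148936, 185.69075707764492], [0.0, 0.0, 1.0]] 0.02207332599249371 [[0.8144161143354928, 0.5801721204433943, 0.011256259187374287], [0.4603135032400227, -0.6341104514865271, -0.6213013874525394], [-0.35332403179740735, 0.5111792699002654, -0.7834908312026733]] [-0.52117655 -0.22357742  1.4313563 ]
top [[384.0519782153447, 0.0, 260.7413175871812], [0.0, 384.0519782153447, 183.6900234673716], [0.0, 0.0, 1.0]] 0.022121005539811646 [[0.02836844478330162, -0.9995748597386588, -0.0067328388527569125], [-0.9841763537992817, -0.02675159723647112, -0.17516065958898588], [0.17490607754714443, 0.011595336292581283, -0.9845168420160898]] [-0.00540381  0.63094201  1.35391737]
wrist [[329.6036048454723, 0.0, 263.90848667323223], [0.0, 329.6036048454723, 195.89879655807843], [0.0, 0.0, 1.0]] -0.07835712520086677 [[0.36117737708759173, 0.932495619811965, -0.0016796760489694081], [0.8881889937589454, -0.34346662474578077, 0.30520646954351366], [0.2840267833243942, -0.1117255419196652, -0.9522847208882214]] [-0.72489268 -0.03927454  0.38076072]
```

View pics/scene0.png

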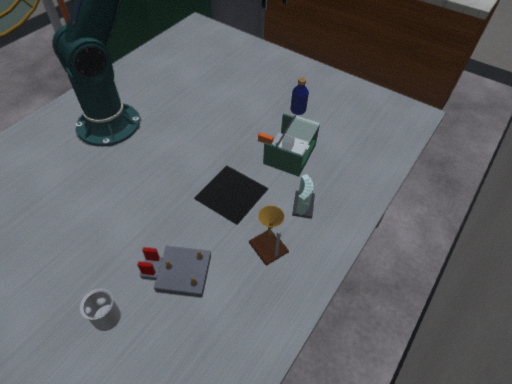

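View pics/top0.png

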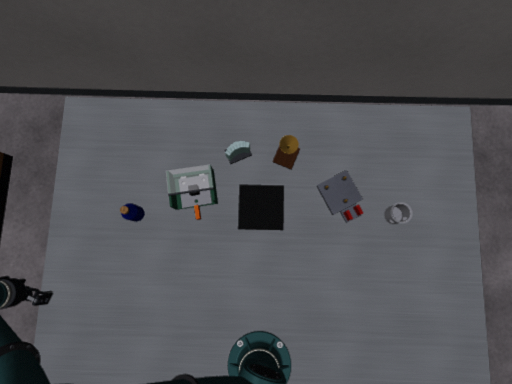

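View pics/wrist0.png

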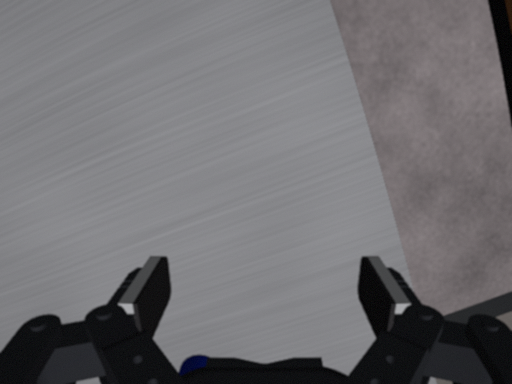

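```bash
cat > h.py <<'E'
import numpy as np,cv2
from scipy.spatial.transform import Rotation as Ro
def und(c,px):
    px=np.atleast_2d(np.asarray(px,float)); K=c["mtx"]
    d=np.array([c["k1"],0,0,0,0.])
    return cv2.undistortPoints(px[:,None,:],np.asarray(K),d,None,None,None)[:,0] if False else cv2.undistortPoints(px[:,None,:],np.asarray(K),d)[:,0]
def onplane(c,px,z):
    s=und(c,px); v=np.c_[s,np.ones(len(s))]; R=np.asarray(c["R"]);t=np.asarray(c["t"])
    C=-R.T@t; w=v@R
    return C+w*((z-C[2])/w[:,2])[:,None]
def proj(c,X):
    X=np.atleast_2d(np.asarray(X,float));p,_=cv2.projectPoints(X,cv2.Rodrigues(np.asarray(c["R"]))[0],np.asarray(c["t"]),np.asarray(c["mtx"]),np.array([c["k1"],0,0,0,0.]));return p[:,0]
def mask(c,lo,hi):
    return cv2.inRange(cv2.cvtColor(c["img"],cv2.COLOR_RGB2HSV),np.array(lo,np.uint8),np.array(hi,np.uint8))
def blobs(m,amin=15):
    cs,_=cv2.findContours(m,cv2.RETR_EXTERNAL,cv2.CHAIN_APPROX_NONE); return sorted([k for k in cs if cv2.contourArea(k)>amin],key=lambda k:-cv2.contourArea(k))
def step(s,goal_p,goal_R):
    """rows numbers: shift and rotvec in tool frame for goal"""
    R0=Ro.from_quat(s["orientation"])
    return R0.inv().apply(np.asarray(goal_p)-s["eef_pos"])/0.12,(R0.inv()*goal_R).as_rotvec()/np.deg2rad(120)
def down(yaw):
    """tool x down, tool y (jaw) along (cos yaw, sin yaw,0)"""
    x=np.array([0,0,-1.]);y=np.array([np.cos(yaw),np.sin(yaw),0]);return Ro.from_matrix(np.c_[x,y,np.cross(x,y)])
E
python3 - <<'E'
from h import *
import pickle
d=pickle.load(open("cams0.pkl","rb"))
i=d["top"]["img"]
cv2.imwrite("pics/t1.png",cv2.resize(i[125:240,110:270],None,fx=5,fy=5,interpolation=cv2.INTER_CUBIC)[:,:,::-1])
cv2.imwrite("pics/t2.png",cv2.resize(i[125:240,260:420],None,fx=5,fy=5,interpolation=cv2.INTER_CUBIC)[:,:,::-1])
i=d["scene"]["img"]
cv2.imwrite("pics/s1.png",cv2.resize(i[70:230,190:330],None,fx=4,fy=3.7,interpolation=cv2.INTER_CUBIC)[:,:,::-1])
c=d["top"]
for n in("top","scene"):
  c=d[n]
  for nm,lo,hi,z in(("orange",(5,150,120),(14,255,255),.055),("red",(0,150,60),(4,255,255),.075),("red2",(172,150,60),(180,255,255),.075),("mat",(0,0,0),(180,255,25),.004),("blue",(110,120,40),(130,255,255),.1)):
    for k in blobs(mask(c,lo,hi),8)[:4]:
        r=cv2.minAreaRect(k);m=cv2.moments(k);p=(m['m10']/m['m00'],m['m01']/m['m00'])
        print(n,nm,np.round(p,1),np.round(r[1],1),round(r[2],1),onplane(c,p,z)[0].round(3))
E
```

```text
top orange [196.4 211.4] [13.3  3.8] 81.9 [0.523 0.243 0.055]
top red [358.9 209.2] [9.4 3.1] 63.4 [ 0.545 -0.34   0.075]
top red [348.6 214.6] [8.5 3.1] 63.4 [ 0.524 -0.304  0.075]
top mat [256.3  95.9] [511.3   5.9] 1.4 [0.993 0.04  0.004]
top mat [260.8 207.2] [43.5 43.3] 1.6 [0.55  0.01  0.004]
top mat [ 21.  357.5] [80.7 35.4] 66.0 [0.    0.833 0.004]
top mat [263.7 366.1] [46.6 24.5] 21.3 [-0.007 -0.016  0.004]
top blue [130.2 212. ] [12.6 15.5] 18.4 [0.51  0.466 0.1  ]
scene orange [265.7 135.8] [13.9  2.8] 18.4 [0.526 0.242 0.055]
scene red [150.1 253. ] [11. 15.] 90.0 [ 0.537 -0.312  0.075]
scene red [145.5 267. ] [15.8 10.8] 6.3 [ 0.556 -0.348  0.075]
scene mat [90.3 61.7] [29. 31.] 90.0 [-0.348  0.216  0.004]
scene mat [109.4  20.6] [15.5 46.8] 18.4 [-0.533  0.488  0.004]
scene mat [263.   3.] [6. 2.] 90.0 [-0.047  1.065  0.004]
scene blue [299.2  99.2] [14.4 28.2] 6.0 [0.543 0.422 0.1  ]
```

View pics/t1.png

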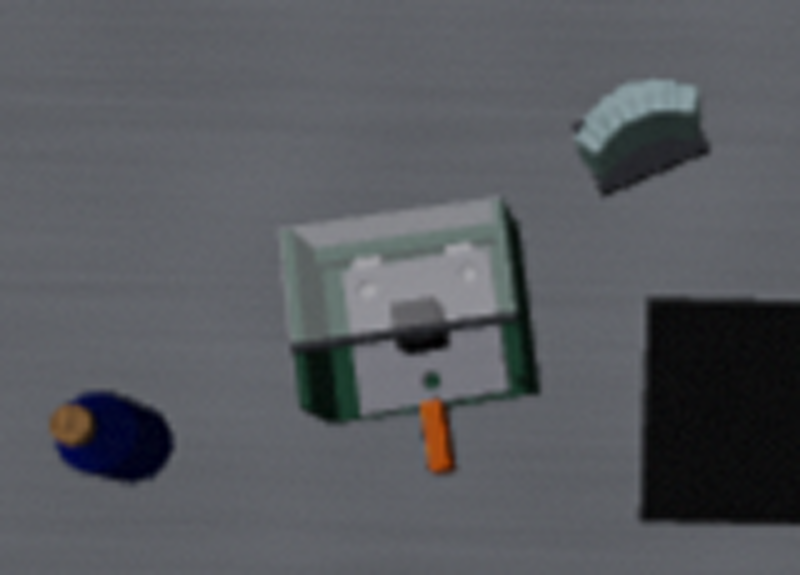

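View pics/t2.png

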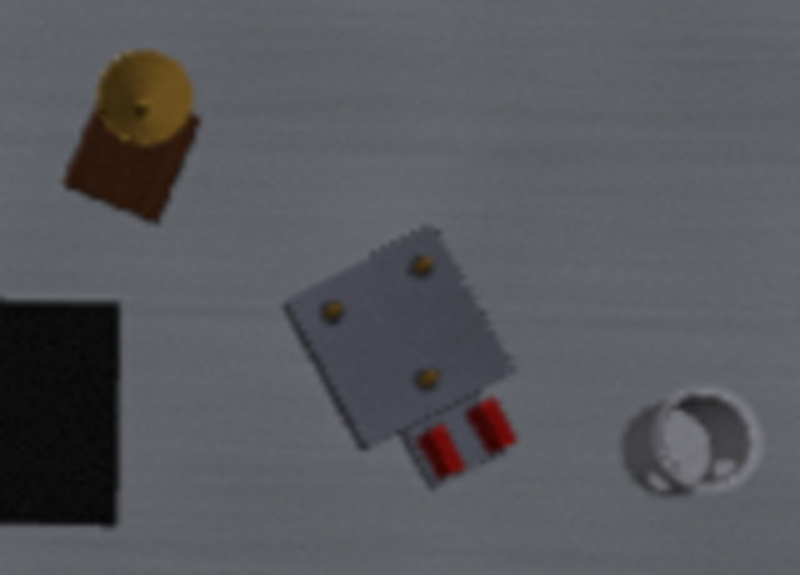

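View pics/s1.png

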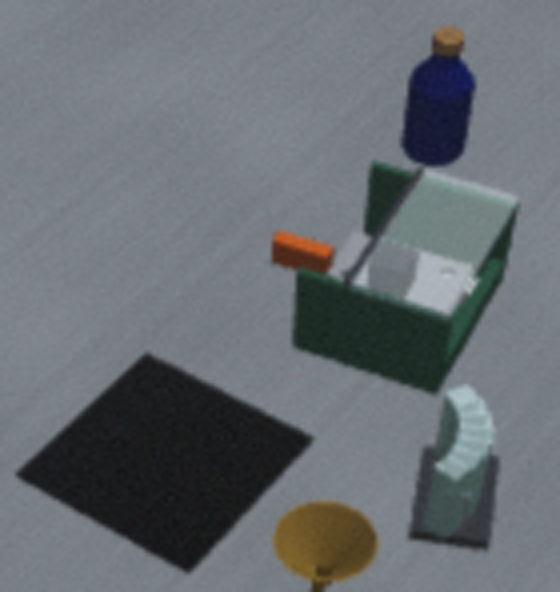

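Run:
```python
from h import *
import pickle
from bench import observe
d=pickle.load(open("cams0.pkl","rb"));s=observe()
c=d["wrist"];R=np.array(c["R"]);C=-R.T@c["t"]
T=Ro.from_quat(s["orientation"])
print(T.as_matrix().round(3)); print("cam in tool",T.inv().apply(C-s["eef_pos"]).round(3), "cam axes in tool", (R@T.as_matrix()).round(3))
t=d["top"]
f=lambda u,v,ox,oy:(ox+u/5-.4,oy+v/5-.4)
for nm,p,z in(("tab front",f(441,470,110,125),.055),("tab rear",f(431,402,110,125),.055),("hole",f(432,380,110,125),.033),("hole L",f(368,290,110,125),.033),("hole R",f(469,272,110,125),.033),
 ("stud1",f(333,309,260,125),.06),("stud2",f(422,264,260,125),.06),("stud3",f(428,377,260,125),.06),("bottle",f(130,445,110,125),.0),("funnelbase",f(130,165,260,125),.02),("funneltop",f(145,97,260,125),.16),("prism",f(645,150,110,125),.06),("beaker",f(705,440,260,125),.09),
 ("wallfrontR",f(538,393,110,125),.0)):
  print(nm,onplane(t,p,z)[0].round(3))
g,r=step(s,[.52,.243,.25],down(np.deg2rad(98)));print(g,r)
g,r=step(s,[.52,.243,.25],down(np.deg2rad(-82)));print(g,r)
```

```text
[[-0.     0.361  0.932]
 [-0.002  0.932 -0.361]
 [-1.    -0.002  0.   ]]
cam in tool [-0.143  0.001 -0.079] cam axes in tool [[-0.     1.    -0.   ]
 [-0.305  0.     0.952]
 [ 0.952  0.     0.305]]
tab front [0.497 0.236 0.055]
tab rear [0.546 0.246 0.055]
hole [0.565 0.25  0.033]
hole L [0.631 0.302 0.033]
hole R [0.647 0.227 0.033]
stud1 [ 0.627 -0.227  0.06 ]
stud2 [ 0.662 -0.292  0.06 ]
stud3 [ 0.578 -0.295  0.06 ]
bottle [0.514 0.48  0.   ]
funnelbase [ 0.741 -0.079  0.02 ]
funneltop [ 0.754 -0.081  0.16 ]
prism [0.737 0.097 0.06 ]
beaker [ 0.535 -0.482  0.09 ]
wallfrontR [0.561 0.175 0.   ]
[-0.15841062 -2.58257838  3.30811673] [-2.43192968e-01 -1.45839397e-04  8.26698371e-04]
[-0.15841062 -2.58257838  3.30811673] [1.25680656e+00 1.11218760e-03 1.96203083e-04]
```

Emit:
play_rows(deltas=[{"translation": [-0.05,-0.3,0.3],"dr": [-0.07,0,0]},{"translation": [-0.1,-0.6,0.6],"dr": [-0.14,0,0]},{"translation": [-0.15,-0.9,0.9],"dr": [-0.21,0,0]},{"translation": [-0.15,-1,1],"dr": [-0.272,0,0]},{"translation": [-0.15,-1,1],"dr": [-0.272,0,0]}], gripper=1)

```text
time: 0.65
eef_pos: [0.3336, 0.5152, 0.2486]
orientation: [-0.07, 0.704, 0.067, 0.704]
force: [-0.1, 0.1, 0.6]
width: 0.0857
```

Run:
```python
from h import *
from bench import observe
s=observe();print(s["time"],s["eef_pos"])
print(step(s,[.49,.237,.25],down(np.deg2rad(101.5))))
```

```text
0.65 [0.33360866 0.51520476 0.24861767]
(array([ 3.21982728e-04, -2.52617473e+00,  8.31815510e-01]), array([-0.00319637, -0.00024911,  0.00231677]))
```

Emit:
play_rows(deltas=[{"translation": [0,-0.4,0.15],"dr": [0,0,0]},{"translation": [0,-0.8,0.3],"dr": [0,0,0]},{"translation": [0,-1,0.4],"dr": [0,0,0]},{"translation": [0,-1,0.4],"dr": [0,0,0]}])

```text
time: 1.05
eef_pos: [0.4077, 0.4018, 0.2489]
orientation: [-0.068, 0.704, 0.062, 0.705]
force: [0.1, 0.3, -0.2]
width: 0.0856
```

Emit:
play_rows(deltas=[{"translation": [0,-0.4,0.15],"dr": [0,0,0]},{"translation": [0,-0.8,0.3],"dr": [0,0,0]},{"translation": [0,-1,0.4],"dr": [0,0,0]},{"translation": [0,-1,0.4],"dr": [0,0,0]}])

```text
time: 1.45
eef_pos: [0.4802, 0.2883, 0.2498]
orientation: [-0.065, 0.703, 0.058, 0.705]
force: [-0.2, -0.6, -0.4]
width: 0.0851
```

Run:
```python
from h import *
from bench import observe
s=observe();print(s["time"],s["eef_pos"])
print(step(s,[.47,.232,.25],down(np.deg2rad(101.5))))
```

```text
1.45 [0.48021234 0.28834853 0.24977366]
(array([ 0.00266275, -0.44764528, -0.16537734]), array([-0.01247155,  0.00080365,  0.00518481]))
```

Emit:
play_rows(deltas=[{"translation": [0,-0.4,-0.1],"dr": [-0.012,0,0.005]},{"translation": [0,-0.45,-0.15],"dr": [-0.012,0,0.005]},{"translation": [0,-0.45,-0.15],"dr": [-0.012,0,0.005]},{"translation": [0,-0.45,-0.15],"dr": [-0.012,0,0.005]}])

```text
time: 1.85
eef_pos: [0.4716, 0.2346, 0.2505]
orientation: [-0.071, 0.703, 0.072, 0.704]
force: [-0.2, 0.3, 0.4]
width: 0.0855
```

Run:
```python
from h import *
from bench import observe,read_camera
import pickle
c=read_camera("wrist");pickle.dump(c,open("w1.pkl","wb"))
cv2.imwrite("pics/w1.png",c["img"][:,:,::-1])
s=observe();print(s["time"],s["eef_pos"])
for k in blobs(mask(c,(5,150,60),(16,255,255)),30)[:3]:
    r=cv2.minAreaRect(k);b=cv2.boxPoints(r);print(b.round(1).tolist());print(onplane(c,b,.055).round(4).tolist())
```

```text
1.9 [0.47173752 0.23498748 0.25053321]
[[-20.399999618530273, 309.70001220703125], [0.6000000238418579, 272.0], [48.5, 298.6000061035156], [27.600000381469727, 336.29998779296875]]
[[0.733, -0.0966, 0.055], [0.6646, -0.0593, 0.055], [0.6891, 0.0035, 0.055], [0.7595, -0.0295, 0.055]]
[[253.0, 187.0], [267.0, 187.0], [267.0, 235.0], [253.0, 235.0]]
[[0.4939, 0.2289, 0.055], [0.491, 0.2436, 0.055], [0.546, 0.255, 0.055], [0.5491, 0.2396, 0.055]]
```

View pics/w1.png

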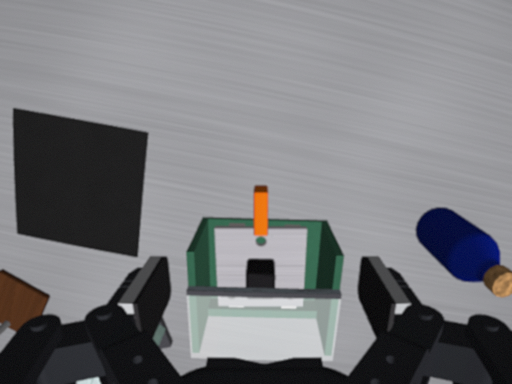

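Run:
```python
from h import *
from bench import observe
s=observe()
print(step(s,[.515,.2412,.15],down(np.deg2rad(101.4))))
```

```text
(array([ 0.83873928, -0.02290087,  0.36127172]), array([ 0.00172343,  0.00130483, -0.00061664]))
```

Emit:
play_rows(deltas=[{"translation": [0.3,-0.02,0.2],"dr": [0.002,0.001,0]},{"translation": [0.6,-0.023,0.36],"dr": [0.002,0.001,0]},{"translation": [0.84,-0.023,0.36],"dr": [0.002,0.001,0]},{"translation": [0.84,-0.023,0.36],"dr": [0.002,0.001,0]},{"translation": [0.84,-0.023,0.36],"dr": [0.002,0.001,0]}])

```text
time: 2.4
eef_pos: [0.5144, 0.2429, 0.1497]
orientation: [-0.07, 0.704, 0.071, 0.703]
force: [0.4, 0.4, -0.5]
width: 0.0853
```

Run:
```python
from h import *
from bench import observe,read_camera
c=read_camera("wrist")
cv2.imwrite("pics/w2.png",c["img"][:,:,::-1])
s=observe();print(s["time"],s["eef_pos"])
for k in blobs(mask(c,(5,150,60),(16,255,255)),30)[:3]:
    r=cv2.minAreaRect(k);b=cv2.boxPoints(r);print(b.round(1).tolist());print(onplane(c,b,.055).round(4).tolist())
print(step(s,[.515,.2412,.03],down(np.deg2rad(101.4))))
```

```text
2.45 [0.51507646 0.24293512 0.15075016]
[[249.0, 170.0], [270.0, 170.0], [270.0, 239.0], [249.0, 239.0]]
[[0.4945, 0.2292, 0.055], [0.4914, 0.2444, 0.055], [0.5462, 0.2558, 0.055], [0.5495, 0.2395, 0.055]]
(array([ 1.00620638, -0.01644625, -0.00543019]), array([ 0.00059407,  0.00091517, -0.00114057]))
```

View pics/w2.png

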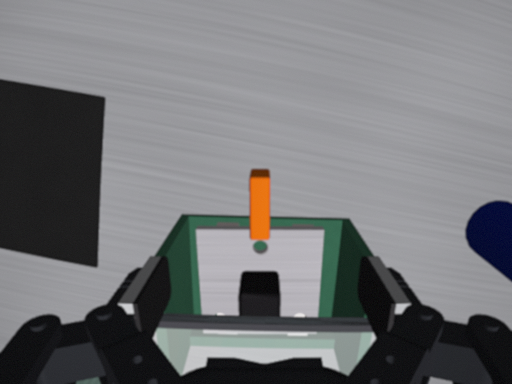

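Emit:
play_rows(deltas=[{"translation": [0.25,-0.016,0],"dr": [0,0.001,0]},{"translation": [0.5,-0.016,0],"dr": [0,0.001,0]},{"translation": [0.75,-0.016,0],"dr": [0,0.001,0]},{"translation": [0.9,-0.016,-0.005],"dr": [0,0.001,0]},{"translation": [1,-0.016,-0.005],"dr": [0,0.001,0]},{"translation": [1,-0.016,-0.005],"dr": [0,0.001,0]},{"translation": [1,-0.016,-0.005],"dr": [0,0.001,0]}])

```text
time: 3.15
eef_pos: [0.516, 0.242, 0.032]
orientation: [-0.07, 0.703, 0.072, 0.704]
force: [1.0, -0.1, -0.6]
width: 0.0854
```

Emit:
play_rows(deltas=[{"translation": [0,0,0],"dr": [0,0,0]},{"translation": [0,0,0],"dr": [0,0,0]},{"translation": [0,0,0],"dr": [0,0,0]},{"translation": [0,0,0],"dr": [0,0,0]},{"translation": [0,0,0],"dr": [0,0,0]},{"translation": [0,0,0],"dr": [0,0,0]},{"translation": [0,0,0],"dr": [0,0,0]},{"translation": [0,0,0],"dr": [0,0,0]}], gripper=0, squeeze=90)

```text
time: 3.95
eef_pos: [0.5161, 0.2415, 0.0325]
orientation: [-0.069, 0.703, 0.071, 0.704]
force: [-1.1, -0.9, 5.9]
width: 0.0145
```

Emit:
play_rows(deltas=[{"translation": [-0.01,0,-0.1],"dr": [0,0,0]},{"translation": [-0.01,0,-0.25],"dr": [0,0,0]},{"translation": [-0.01,0,-0.4],"dr": [0,0,0]},{"translation": [-0.01,0,-0.55],"dr": [0,0,0]},{"translation": [-0.015,0,-0.7],"dr": [0,0,0]},{"translation": [-0.02,0,-0.8],"dr": [0,0,0]},{"translation": [-0.02,0,-0.9],"dr": [0,0,0]},{"translation": [-0.02,0,-0.9],"dr": [0,0,0]},{"translation": [-0.02,0,-0.9],"dr": [0,0,0]}])

```text
time: 4.85
eef_pos: [0.4105, 0.2204, 0.0346]
orientation: [-0.069, 0.703, 0.072, 0.704]
force: [-0.9, 0.6, -3.2]
width: 0.0142
```

Run:
```python
from h import *
from bench import observe,read_camera
c=read_camera("wrist")
cv2.imwrite("pics/w3.png",c["img"][:,:,::-1])
c=read_camera("scene")
cv2.imwrite("pics/s3.png",cv2.resize(c["img"][70:260,180:340],None,fx=3,fy=3)[:,:,::-1])
s=observe();print(s["time"],s["eef_pos"],s["force"],s["torque"])
```

```text
4.95 [0.41153642 0.22068431 0.03466857] [-0.14971975 -0.22040236 -3.63181529] [-0.08473454  0.27260209  0.04103739]
```

View pics/w3.png

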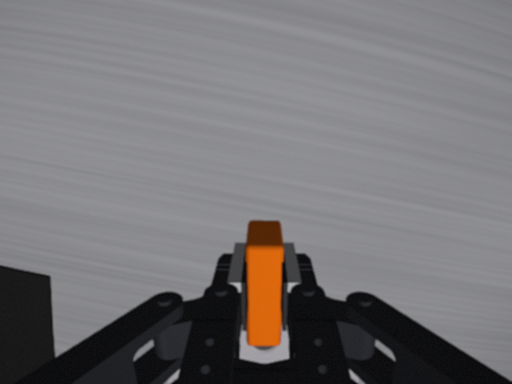

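View pics/s3.png

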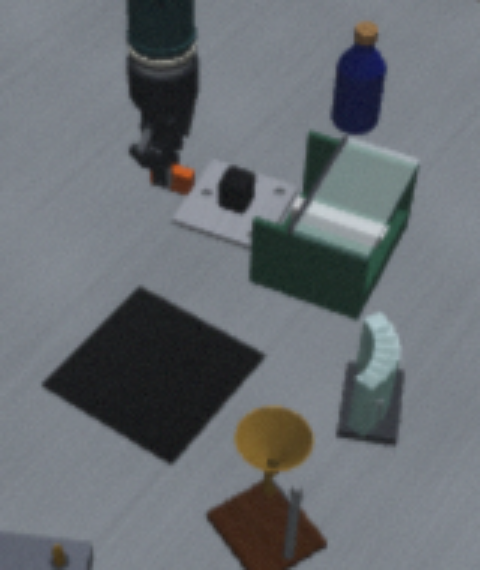

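Emit:
play_rows(deltas=[{"translation": [-0.15,0,0],"dr": [0,0,0]},{"translation": [-0.35,0,0],"dr": [0,0,0]},{"translation": [-0.6,0,0],"dr": [0,0,0]},{"translation": [-0.8,0,0],"dr": [0,0,0]},{"translation": [-0.8,0,0],"dr": [0,0,0]},{"translation": [-0.8,0,0],"dr": [0,0,0]}])

```text
time: 5.55
eef_pos: [0.4119, 0.2204, 0.1308]
orientation: [-0.069, 0.702, 0.072, 0.705]
force: [-1.0, 0.1, -3.4]
width: 0.0143
```

Run:
```python
from h import *
from bench import observe
s=observe();print(s["time"],s["eef_pos"])
print(step(s,[.4655,-.007,.12],down(np.deg2rad(101.4))))
```

```text
5.55 [0.41187516 0.22042294 0.13076956]
(array([ 0.08270604, -1.94642192,  0.06404261]), array([-0.00025288,  0.0024757 , -0.00180823]))
```

Emit:
play_rows(deltas=[{"translation": [0,-0.2,0.01],"dr": [0,0,0]},{"translation": [0,-0.4,0.02],"dr": [0,0,0]},{"translation": [0,-0.65,0.03],"dr": [0,0,0]},{"translation": [0,-0.9,0.03],"dr": [0,0,0]},{"translation": [0,-1,0.03],"dr": [0,0,0]},{"translation": [0,-1,0.03],"dr": [0,0,0]}])

```text
time: 6.15
eef_pos: [0.4385, 0.1012, 0.1291]
orientation: [-0.067, 0.703, 0.07, 0.704]
force: [0.7, 0.2, -4.2]
width: 0.0145
```

Emit:
play_rows(deltas=[{"translation": [0,-0.2,0.01],"dr": [0,0,0]},{"translation": [0,-0.4,0.02],"dr": [0,0,0]},{"translation": [0,-0.65,0.03],"dr": [0,0,0]},{"translation": [0,-0.85,0.03],"dr": [0,0,0]},{"translation": [0,-0.95,0.03],"dr": [0,0,0]},{"translation": [0,-0.95,0.03],"dr": [0,0,0]}])

```text
time: 6.75
eef_pos: [0.4641, -0.0103, 0.1284]
orientation: [-0.067, 0.703, 0.069, 0.704]
force: [-0.0, 0.7, -4.3]
width: 0.0142
```

Run:
```python
from h import *
from bench import observe,read_camera
c=read_camera("scene")
cv2.imwrite("pics/s4.png",cv2.resize(c["img"][70:260,150:310],None,fx=3,fy=3)[:,:,::-1])
c=read_camera("wrist")
cv2.imwrite("pics/w4.png",c["img"][:,:,::-1])
s=observe();print(s["time"],s["eef_pos"],s["force"])
print(step(s,[.4655,-.007,.011],down(np.deg2rad(101.4))))
```

```text
6.85 [ 0.46367396 -0.00825103  0.12848361] [ 0.44059312  0.05383813 -4.30761874]
(array([0.97907716, 0.00345635, 0.01536771]), array([-0.00142032,  0.00077729, -0.00185492]))
```

View pics/s4.png

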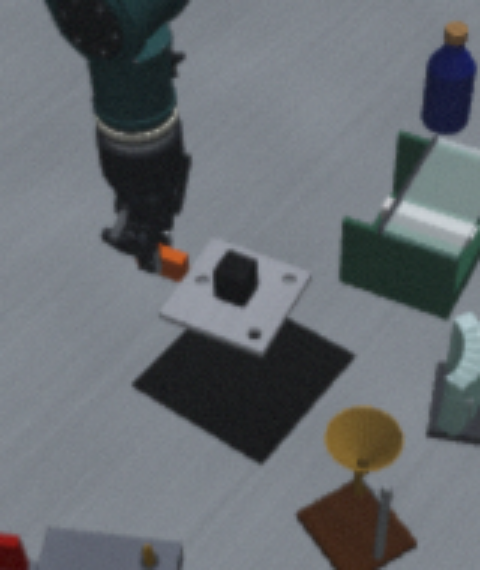

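View pics/w4.png

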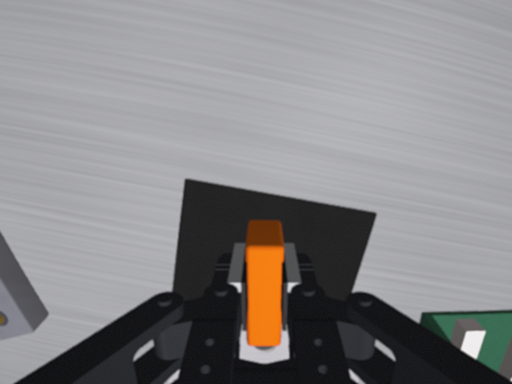

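Emit:
play_rows(deltas=[{"translation": [0.15,0,0.01],"dr": [0,0,0]},{"translation": [0.35,0,0.015],"dr": [0,0,0]},{"translation": [0.55,0,0.015],"dr": [0,0,0]},{"translation": [0.75,0,0.015],"dr": [0,0,0]},{"translation": [0.87,0,0.015],"dr": [0,0,0]},{"translation": [0.92,0,0.015],"dr": [0,0,0]},{"translation": [0.94,0,0.015],"dr": [0,0,0]},{"translation": [0.95,0,0.015],"dr": [0,0,0]},{"translation": [0.96,0,0.015],"dr": [0,0,0]}])

```text
time: 7.75
eef_pos: [0.4662, -0.007, 0.0139]
orientation: [-0.068, 0.703, 0.071, 0.705]
force: [0.5, -0.4, -3.5]
width: 0.0142
```

Run:
```python
from h import *
from bench import observe
s=observe();print(s["time"],s["eef_pos"],s["force"],s["torque"])
```

```text
7.75 [ 0.46617818 -0.00702434  0.01389874] [ 0.53816754 -0.39838823 -3.48073377] [-0.14318628  0.28532216 -0.02881298]
```

Emit:
play_rows(deltas=[{"translation": [0.007,0,0],"dr": [0,0,0]},{"translation": [0.014,0,0],"dr": [0,0,0]},{"translation": [0.02,0,0],"dr": [0,0,0]},{"translation": [0.02,0,0],"dr": [0,0,0]}])

```text
time: 8.15
eef_pos: [0.4664, -0.0071, 0.0117]
orientation: [-0.068, 0.702, 0.071, 0.705]
force: [0.3, 0.3, -2.9]
width: 0.0142
```

Emit:
play_rows(deltas=[{"translation": [0.005,0,0],"dr": [0,0,0]},{"translation": [0.01,0,0],"dr": [0,0,0]},{"translation": [0.012,0,0],"dr": [0,0,0]}])

```text
time: 8.45
eef_pos: [0.4664, -0.007, 0.0114]
orientation: [-0.068, 0.702, 0.071, 0.705]
force: [-3.0, 0.1, 15.7]
width: 0.0143
```

Emit:
play_rows(deltas=[{"translation": [0.005,0,0],"dr": [0,0,0]},{"translation": [0.01,0,0],"dr": [0,0,0]},{"translation": [0.01,0,0],"dr": [0,0,0]}])

```text
time: 8.75
eef_pos: [0.4664, -0.007, 0.0114]
orientation: [-0.068, 0.702, 0.071, 0.706]
force: [-2.0, 0.1, 14.6]
width: 0.0143
```

Contact. Open in place, then rise.

Emit:
play_rows(deltas=[{"translation": [0,0,0],"dr": [0,0,0]},{"translation": [0,0,0],"dr": [0,0,0]},{"translation": [0,0,0],"dr": [0,0,0]},{"translation": [0,0,0],"dr": [0,0,0]},{"translation": [0,0,0],"dr": [0,0,0]},{"translation": [0,0,0],"dr": [0,0,0]},{"translation": [0,0,0],"dr": [0,0,0]}], gripper=1)

```text
time: 9.45
eef_pos: [0.4664, -0.0071, 0.0113]
orientation: [-0.068, 0.702, 0.071, 0.705]
force: [0.9, -0.3, -0.1]
width: 0.0856
```

Emit:
play_rows(deltas=[{"translation": [-0.2,0,0],"dr": [0,0,0]},{"translation": [-0.5,0,0],"dr": [0,0,0]},{"translation": [-0.8,0,0],"dr": [0,0,0]},{"translation": [-1,0,0],"dr": [0,0,0]},{"translation": [-1,0,0],"dr": [0,0,0]},{"translation": [-1,0,0],"dr": [0,0,0]}])

```text
time: 10.05
eef_pos: [0.4659, -0.0076, 0.1316]
orientation: [-0.068, 0.702, 0.071, 0.706]
force: [-0.0, -0.2, -0.7]
width: 0.0855
```

Run:
```python
from h import *
from bench import observe,read_camera
import pickle
c=read_camera("wrist");pickle.dump(c,open("w5.pkl","wb"))
cv2.imwrite("pics/w5.png",c["img"][:,:,::-1])
s=observe();print(s["time"],s["eef_pos"],s["force"],s["joint_positions"].round(2))
for k in blobs(mask(c,(5,150,60),(16,255,255)),30)[:3]:
    r=cv2.minAreaRect(k);b=cv2.boxPoints(r);print(b.round(1).tolist());print(onplane(c,b,.034).round(4).tolist())
```

```text
10.1 [ 0.46531167 -0.00764699  0.13088121] [-1.25384702 -0.11701677 -0.54822335] [-0.03  0.44 -0.07  2.26  0.06  0.44  1.63]
[[253.0, 167.0], [275.0, 167.0], [275.0, 235.0], [253.0, 235.0]]
[[0.4444, -0.0185, 0.034], [0.4412, -0.0024, 0.034], [0.4956, 0.009, 0.034], [0.499, -0.0082, 0.034]]
```

View pics/w5.png

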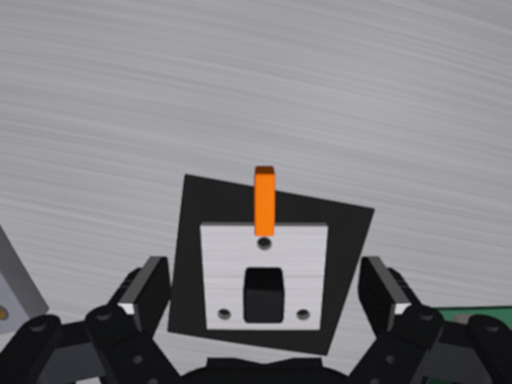

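```bash
cat >> h.py <<'E'
def darkblob(c,uv,r,thr=90,inv=True):
    g=cv2.GaussianBlur(cv2.cvtColor(c["img"],cv2.COLOR_RGB2GRAY),(3,3),0)
    u,v=map(int,uv);w=g[v-r:v+r+1,u-r:u+r+1]
    _,m=cv2.threshold(w,0,255,(cv2.THRESH_BINARY_INV if inv else cv2.THRESH_BINARY)+cv2.THRESH_OTSU)
    k=blobs(m,5)[0];M=cv2.moments(k);return u-r+M['m10']/M['m00'],v-r+M['m01']/M['m00'],cv2.contourArea(k),cv2.boundingRect(k)[2:]
def fit(P,X):
    """2D rigid: world = R(yaw) P + c"""
    P=np.asarray(P);X=np.asarray(X)[:,:2];p=P-P.mean(0);x=X-X.mean(0)
    a=np.arctan2((p[:,0]*x[:,1]-p[:,1]*x[:,0]).sum(),(p*x).sum());R=np.array([[np.cos(a),-np.sin(a)],[np.sin(a),np.cos(a)]])
    c=X.mean(0)-R@P.mean(0);return c,a,X-(P@R.T+c)
H=[(38,38),(38,-38),(-38,0)]; H=np.array(H)/1000.
E
python3 - <<'E'
from h import *
import pickle
from bench import observe
s=observe();c=pickle.load(open("w5.pkl","rb"))
px=[darkblob(c,p,9) for p in((303,314),(224,314),(264,243))];print(px)
X=onplane(c,[p[:2] for p in px],.012);print(X.round(4))
ce,a,res=fit(H,X);print(ce,np.rad2deg(a),res*1e3)
T=Ro.from_quat(s["orientation"]);print(T.inv().apply(np.r_[ce,.012]-s["eef_pos"]))
print(step(s,[ce[0],ce[1],.13],down(a+np.pi/2)))
cv2.imwrite("pics/w5h.png",cv2.resize(c["img"][225:340,195:335],None,fx=5,fy=5)[:,:,::-1])
E
```

```text
[(302.5833333333333, 314.0511363636364, 88.0, (13, 11)), (224.01086956521738, 313.7481884057971, 92.0, (13, 11)), (263.87250384024577, 242.7127496159754, 108.5, (13, 12))]
[[ 0.5822  0.0552  0.012 ]
 [ 0.5964 -0.019   0.012 ]
 [ 0.5147  0.0038  0.012 ]]
[0.55198688 0.01097837] 10.831173282656817 [[ 0.06712084 -0.22320691]
 [-0.06274056  0.24425709]
 [-0.00438028 -0.02105018]]
[0.11928161 0.0009448  0.08810926]
(array([0.01069597, 0.01130545, 0.73865419]), array([ 0.00347706,  0.00213541, -0.0016743 ]))
```

View pics/w5h.png

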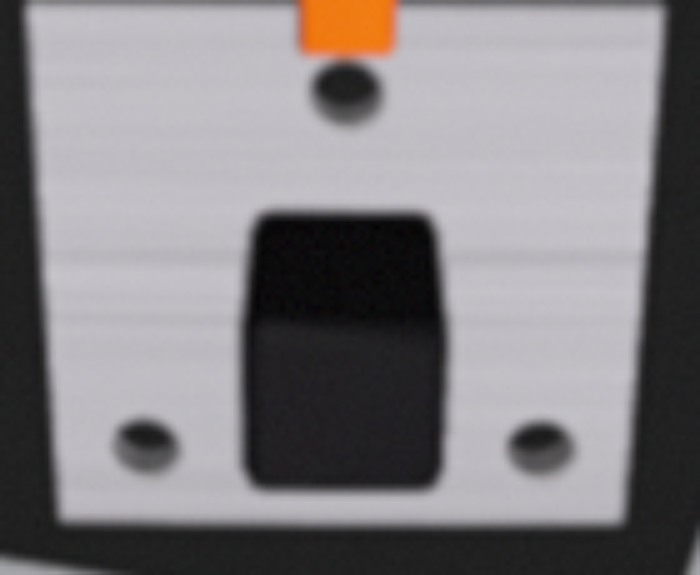

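Run:
```python
from h import *
from bench import observe
s=observe()
print(step(s,[.533,-.319,.18],down(np.deg2rad(118.2))))
```

```text
(array([-0.41837137, -2.65335246,  0.04897726]), array([-0.14126277,  0.00237237, -0.00133754]))
```

Emit:
play_rows(deltas=[{"translation": [-0.2,-0.3,0],"dr": [0,0.001,0]},{"translation": [-0.42,-0.65,0],"dr": [0,0.002,0]},{"translation": [-0.42,-1,0],"dr": [0,0.002,0]},{"translation": [-0.42,-1,0],"dr": [0,0.002,0]}])

```text
time: 10.5
eef_pos: [0.4892, -0.1324, 0.1803]
orientation: [-0.066, 0.704, 0.066, 0.704]
force: [0.4, 0.4, 0.0]
width: 0.0854
```

Emit:
play_rows(deltas=[{"translation": [0,-0.35,0.02],"dr": [0,0,0]},{"translation": [0,-0.7,0.02],"dr": [0,0,0]},{"translation": [0,-1,0.03],"dr": [0,0,0]},{"translation": [0,-1,0.03],"dr": [0,0,0]}])

```text
time: 10.9
eef_pos: [0.5146, -0.2555, 0.1784]
orientation: [-0.064, 0.705, 0.062, 0.704]
force: [-0.4, -0.2, 0.2]
width: 0.0855
```

Run:
```python
from h import *
from bench import observe
s=observe();print(s["eef_pos"])
print(step(s,[.533,-.319,.18],down(np.deg2rad(118.2))))
```

```text
[ 0.5145657  -0.25554595  0.17842802]
(array([-0.01195085, -0.54768498,  0.05728073]), array([-0.14977862, -0.00081862,  0.00095859]))
```

Emit:
play_rows(deltas=[{"translation": [-0.01,-0.3,0.05],"dr": [-0.07,0,0]},{"translation": [-0.01,-0.55,0.057],"dr": [-0.13,0,0.001]},{"translation": [-0.01,-0.55,0.057],"dr": [-0.15,0,0.001]},{"translation": [-0.01,-0.55,0.057],"dr": [-0.15,0,0.001]},{"translation": [-0.01,-0.55,0.057],"dr": [-0.15,0,0.001]}])

```text
time: 11.4
eef_pos: [0.5323, -0.3172, 0.1782]
orientation: [-0.172, 0.687, 0.174, 0.684]
force: [0.3, 0.6, 0.1]
width: 0.0853
```

Run:
```python
from h import *
from bench import observe,read_camera
import pickle
s=observe();c=read_camera("wrist");s2=observe();pickle.dump((c,s,s2),open("w6.pkl","wb"))
cv2.imwrite("pics/w6.png",c["img"][:,:,::-1])
cv2.imwrite("pics/w6h.png",cv2.resize(c["img"][150:340,170:360],None,fx=3,fy=3)[:,:,::-1])
print(s["time"],s["eef_pos"],s2["eef_pos"])
```

```text
11.4 [ 0.53234593 -0.31717242  0.17815965] [ 0.53259313 -0.31712817  0.17856602]
```

View pics/w6.png

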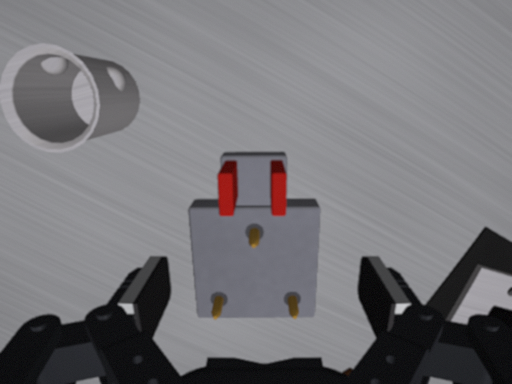

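View pics/w6h.png

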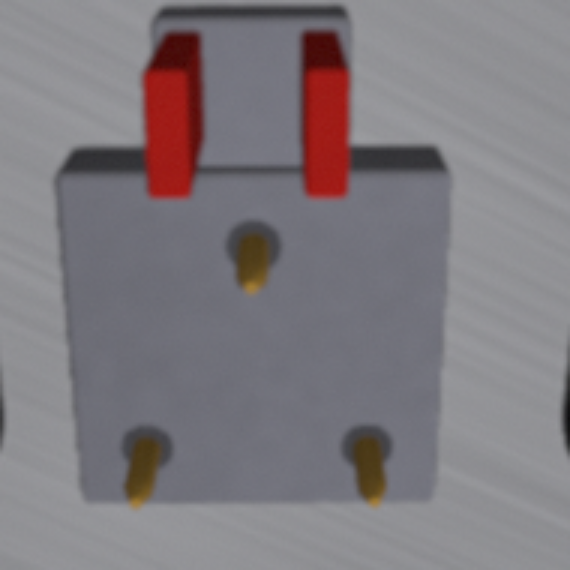

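```bash
python3 - <<'E'
from h import *
import pickle
c,s,s2=pickle.load(open("w6.pkl","rb"))
T=Ro.from_quat(s["orientation"])
def rep(n,P,px,z):
    X=onplane(c,px,z);ce,a,res=fit(P,X);print(n,ce.round(4),np.rad2deg(a).round(2),(res*1e3).round(2).tolist())
# gold mask
hsv=cv2.cvtColor(c["img"],cv2.COLOR_RGB2HSV)
gold=((hsv[...,1]>100)&(hsv[...,0]>10)&(hsv[...,0]<30)).astype(np.uint8)*255
gray=cv2.cvtColor(c["img"],cv2.COLOR_RGB2GRAY)
print(gray[260,205:310:8],gray[232:250,240:270:3])
rings=[];tips=[];
for u,v in((292,299),(219,299),(254,232)):
    sub=np.zeros_like(gray);sub[v-14:v+22,u-16:u+17]=255
    seat=np.median(gray[v-14:v+22,u-16:u+17])
    m=((gray<seat-14)|(gold>0)).astype(np.uint8)*255&sub
    m[v+18:]=0
    dark=((gray<seat-12)&(gold==0)).astype(np.uint8)*255&sub; 
    k=blobs(m,20)[0]; x,y,w,h=cv2.boundingRect(k)
    # ring: upper outline of blob
    g=blobs(gold&sub,5)[0]; gx=cv2.boundingRect(g); 
    pts=k[:,0,:]; up=pts[pts[:,1]<y+13]
    print((u,v),"blob bbox",(x,y,w,h),"gold bbox",gx, "area", cv2.contourArea(k))
    (e0,e1),ax,an=cv2.fitEllipse(up.astype(np.float32)); print("ell",e0,e1,ax,an)
    rings.append((x+(w-1)/2,e1))
    gp=np.argwhere((gold&sub)>0); bot=gp[gp[:,0]>=gx[1]+gx[3]-3]; tips.append((bot[:,1].mean(),bot[:,0].max()-.5))
print(rings,tips)
rep("rings",H,rings,.03);rep("tips",H,tips,.06)
# gold axes: predicted stud px
# seat outline
rk=[k for k in blobs(mask(c,(0,150,60),(4,255,255))|mask(c,(174,150,60),(180,255,255)),30)][:2]
for k in rk: print("red",cv2.boundingRect(k))
for j in range(3):
    cv2.imwrite(f"pics/r{j}.png",cv2.resize(c["img"][int(rings[j][1])-20:int(rings[j][1])+28,int(rings[j][0])-24:int(rings[j][0])+24],None,fx=8,fy=8,interpolation=cv2.INTER_CUBIC)[:,:,::-1])
E
python3 -c "
import cv2,numpy as np
cv2.imwrite('pics/rr.png',np.hstack([cv2.imread(f'pics/r{j}.png') for j in range(3)])[:, :, :][::2,::2])"
```

```text
[109 111 114 114 114 115 113 117 113 115 115 115 115 115] [[114 113  76  62  59  60  67  69 107 116]
 [114 115  78  63  61  62  68  69 107 115]
 [114 114  83  63  62  62  69  68 109 115]
 [114 113  89  61  62  62  69  72 112 115]
 [112 115  99  62  63  64  71  76 112 115]
 [113 115 108  64  62  64  71  88 113 113]
 [113 116 114  68  64  67  74  99 114 114]
 [114 115 117  72  66  68  80 108 114 113]
 [111 115 116  73  70  72  84 113 114 114]
 [113 114 114  72  71  79  90 115 115 114]
 [114 113 115  76  72  84  96 113 115 114]
 [114 115 115  82  83  93  98 115 116 114]
 [114 113 116  89 102 106 103 115 114 115]
 [114 114 115  99 117 118 107 113 115 115]
 [111 114 114 110 122 122 112 114 115 114]
 [113 113 113 114 121 120 113 114 115 116]
 [111 113 114 115 117 117 114 114 114 113]
 [112 111 113 113 116 115 114 113 114 115]]
(292, 299) blob bbox (284, 292, 17, 25) gold bbox (288, 296, 10, 23) area 278.5
ell 291.78045654296875 298.4668884277344 (14.050020217895508, 16.828426361083984) 86.74295806884766
(219, 299) blob bbox (210, 292, 18, 25) gold bbox (212, 296, 11, 23) area 285.5
ell 218.5695343017578 298.9311828613281 (14.386418342590332, 17.199621200561523) 95.07740020751953
(254, 232) blob bbox (245, 223, 19, 25) gold bbox (249, 228, 10, 20) area 300.0
ell 254.0941619873047 231.27420043945312 (16.24509620666504, 18.16716194152832) 97.92328643798828
[(292.0, 298.4668884277344), (218.5, 298.9311828613281), (254.0, 231.27420043945312)] [(np.float64(294.27272727272725), np.float64(317.5)), (np.float64(215.3846153846154), np.float64(317.5)), (np.float64(253.5), np.float64(246.5))]
rings [ 0.6143 -0.2814] 28.63 [[0.06, 0.31], [0.24, -0.12], [-0.3, -0.19]]
tips [ 0.6147 -0.2809] 28.42 [[0.08, -0.18], [-0.48, 0.15], [0.4, 0.02]]
red (218, 162, 19, 54)
red (271, 161, 16, 55)
```

View pics/rr.png

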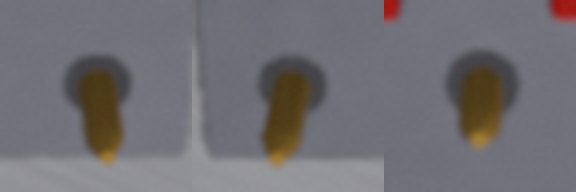

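Run:
```python
from h import *
from bench import observe
s=observe()
print(step(s,[.552,.011,.14],down(np.deg2rad(100.83))))
```

```text
(array([0.32499015, 2.32985007, 1.43964334]), array([ 0.14559578, -0.00146066, -0.00130441]))
```

Emit:
play_rows(deltas=[{"translation": [0,0.3,0.1],"dr": [0.07,-0.001,-0.001]},{"translation": [0,0.6,0.3],"dr": [0.14,-0.001,-0.001]},{"translation": [0,1,0.5],"dr": [0.1456,-0.0015,-0.001]},{"translation": [0,1,0.5],"dr": [0.1456,-0.0015,-0.001]}])

```text
time: 11.85
eef_pos: [0.5282, -0.1727, 0.1784]
orientation: [-0.069, 0.704, 0.073, 0.703]
force: [-0.4, 0.9, -0.6]
width: 0.0854
```

Run:
```python
from h import *
from bench import observe
s=observe();print(s["eef_pos"])
print(step(s,[.552,.011,.14],down(np.deg2rad(100.83))))
```

```text
[ 0.52821714 -0.17274959  0.17840785]
(array([0.32875991, 1.45859997, 0.50083986]), array([ 0.00591634, -0.00050092, -0.0030065 ]))
```

Emit:
play_rows(deltas=[{"translation": [0.05,0.35,0.1],"dr": [0.006,0,-0.003]},{"translation": [0.1,0.7,0.3],"dr": [0.006,0,-0.003]},{"translation": [0.2,1,0.5],"dr": [0.006,0,-0.003]},{"translation": [0.2,1,0.5],"dr": [0.006,0,-0.003]}])

```text
time: 12.25
eef_pos: [0.5645, -0.0326, 0.1542]
orientation: [-0.07, 0.703, 0.073, 0.704]
force: [-0.3, -0.0, -0.3]
width: 0.0853
```

Run:
```python
from h import *
from bench import observe
s=observe();print(s["eef_pos"])
print(step(s,[.552,.011,.11],down(np.deg2rad(100.83))))
```

```text
[ 0.5644799  -0.03263802  0.15419393]
(array([ 0.37019937,  0.37524408, -0.02887509]), array([ 0.00656305,  0.00029056, -0.00245812]))
```

Emit:
play_rows(deltas=[{"translation": [0.2,0.3,-0.03],"dr": [0.0066,0,-0.0025]},{"translation": [0.37,0.375,-0.03],"dr": [0.0066,0,-0.0025]},{"translation": [0.37,0.375,-0.03],"dr": [0.0066,0,-0.0025]},{"translation": [0.37,0.375,-0.03],"dr": [0.0066,0,-0.0025]},{"translation": [0.37,0.375,-0.03],"dr": [0.0066,0,-0.0025]}])

```text
time: 12.75
eef_pos: [0.5527, 0.0093, 0.111]
orientation: [-0.066, 0.703, 0.066, 0.705]
force: [0.1, -0.1, -0.8]
width: 0.0848
```

Run:
```python
from h import *
from bench import observe,read_camera
import pickle
s=observe();c=read_camera("wrist");pickle.dump((c,s),open("w7.pkl","wb"))
cv2.imwrite("pics/w7.png",c["img"][:,:,::-1])
s=observe();print(s["eef_pos"])
print(step(s,[.552,.011,.017],down(np.deg2rad(100.83))))
T=Ro.from_quat(s["orientation"])
for k in blobs(mask(c,(5,150,60),(16,255,255)),30)[:3]:
    r=cv2.minAreaRect(k);b=cv2.boxPoints(r);print(b.round(1).tolist());print(T.inv().apply(onplane(c,b,.034)-s["eef_pos"]).round(4).tolist())
```

```text
[0.55290802 0.00914012 0.11112011]
(array([ 0.78429706,  0.01765151, -0.00665174]), array([-0.00128256,  0.00126978,  0.00062201]))
[[251.0, 45.0], [277.0, 45.0], [277.0, 127.0], [251.0, 127.0]]
[[0.0768, -0.0066, -0.1063], [0.0768, 0.0095, -0.1063], [0.077, 0.01, -0.0557], [0.077, -0.0071, -0.0557]]
[[148.6999969482422, 354.79998779296875], [157.6999969482422, 339.79998779296875], [189.5, 358.8999938964844], [180.5, 373.8999938964844]]
[[0.0776, -0.0977, 0.1359], [0.0776, -0.0877, 0.1192], [0.0776, -0.0625, 0.1394], [0.0776, -0.072, 0.157]]
[[86.0, 378.0], [99.0, 378.0], [99.0, 383.0], [86.0, 383.0]]
[[0.0778, -0.1607, 0.1667], [0.0778, -0.148, 0.1657], [0.0778, -0.1493, 0.172], [0.0778, -0.1621, 0.173]]
```

View pics/w7.png

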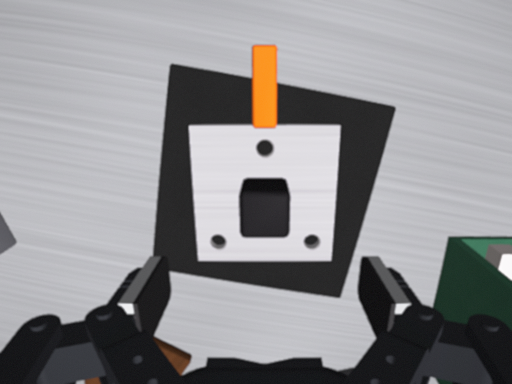

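Run:
```python
from h import *
import pickle
from bench import observe
c,_=pickle.load(open("w7.pkl","rb"));s=observe()
px=[darkblob(c,p,11) for p in((312,241),(219,241),(265,148))]
X=onplane(c,[p[:2] for p in px],.0115)
ce,a,res=fit(H,X);print(ce,np.rad2deg(a),(res*1e3).round(2).tolist())
print(step(s,[ce[0],ce[1],.017],down(a+np.pi/2)))
```

```text
[0.55258133 0.0109427 ] 10.80244314636348 [[0.07, -0.15], [-0.02, 0.17], [-0.05, -0.02]]
(array([ 0.78431127,  0.0162848 , -0.00197965]), array([-0.00105292,  0.00126993,  0.0006217 ]))
```

Consistent within 0.6 mm. Descend and grip the block.

Emit:
play_rows(deltas=[{"translation": [0.2,0.016,-0.003],"dr": [-0.001,0.001,0]},{"translation": [0.4,0.016,-0.003],"dr": [-0.001,0.001,0]},{"translation": [0.6,0.016,-0.003],"dr": [-0.001,0.001,0]},{"translation": [0.72,0.016,-0.003],"dr": [-0.001,0.001,0]},{"translation": [0.78,0.016,-0.003],"dr": [-0.001,0.001,0]},{"translation": [0.785,0.016,-0.003],"dr": [-0.001,0.001,0]},{"translation": [0.785,0.016,-0.003],"dr": [-0.001,0.001,0]}])

```text
time: 13.5
eef_pos: [0.5531, 0.0107, 0.0176]
orientation: [-0.067, 0.703, 0.066, 0.705]
force: [-0.4, 0.6, -0.5]
width: 0.0853
```

Run:
```python
from h import *
from bench import observe
s=observe();print(s["eef_pos"],s["force"])
print(step(s,[.5525,.011,.017],down(np.deg2rad(100.82))))
```

```text
[0.55311143 0.01066547 0.01757065] [-0.39896357  0.59902754 -0.47371927]
(array([ 0.00474173,  0.00369805, -0.00449304]), array([-0.00041615,  0.00085338,  0.0007299 ]))
```

Emit:
play_rows(deltas=[{"translation": [0,0.003,-0.004],"dr": [0,0.001,0]},{"translation": [0,0.003,-0.004],"dr": [0,0.001,0]},{"translation": [0,0.003,-0.004],"dr": [0,0.001,0]},{"translation": [0,0.003,-0.004],"dr": [0,0.001,0]},{"translation": [0,0.003,-0.004],"dr": [0,0.001,0]},{"translation": [0,0.003,-0.004],"dr": [0,0.001,0]},{"translation": [0,0.003,-0.004],"dr": [0,0.001,0]},{"translation": [0,0.003,-0.004],"dr": [0,0.001,0]}], gripper=0, squeeze=60)

```text
time: 14.3
eef_pos: [0.5531, 0.0106, 0.0183]
orientation: [-0.067, 0.704, 0.066, 0.704]
force: [-0.8, -1.5, 6.6]
width: 0.0332
```

Emit:
play_rows(deltas=[{"translation": [-0.2,0,0],"dr": [0,0,0]},{"translation": [-0.5,0,0],"dr": [0,0,0]},{"translation": [-0.8,0,0],"dr": [0,0,0]},{"translation": [-0.95,0,0],"dr": [0,0,0]},{"translation": [-0.95,0,0],"dr": [0,0,0]},{"translation": [-0.95,0,0],"dr": [0,0,0]}])

```text
time: 14.9
eef_pos: [0.552, 0.0108, 0.1316]
orientation: [-0.067, 0.704, 0.066, 0.704]
force: [-0.9, -0.2, -3.9]
width: 0.0333
```

Run:
```python
from h import *
from bench import observe,read_camera
import pickle
s=observe();c=read_camera("wrist");pickle.dump((c,s),open("w8.pkl","wb"))
cv2.imwrite("pics/w8.png",c["img"][:,:,::-1])
c2=read_camera("scene");cv2.imwrite("pics/s8.png",cv2.resize(c2["img"][90:280,130:320],None,fx=3,fy=3)[:,:,::-1])
print(s["time"],s["eef_pos"],s["force"],s["torque"])
```

```text
14.9 [0.55202085 0.01078589 0.13157196] [-0.8887828  -0.18940486 -3.93871631] [-0.04790741 -0.01208996 -0.01974181]
```

View pics/w8.png

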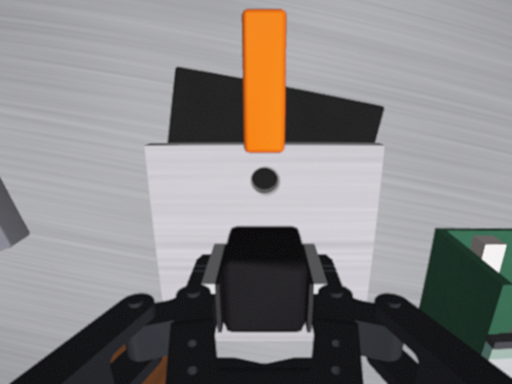

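View pics/s8.png

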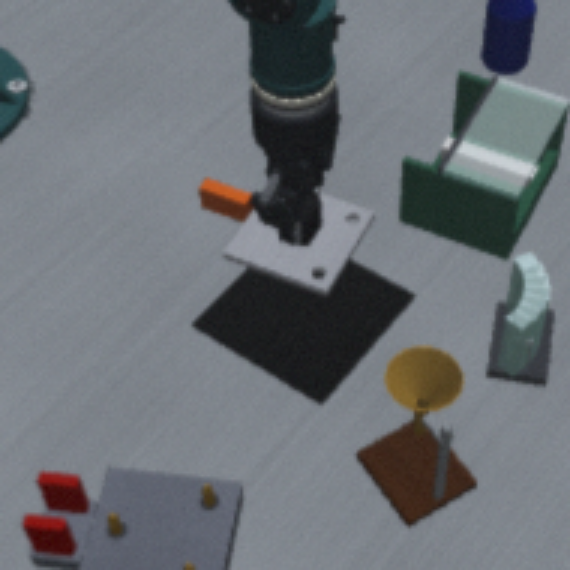

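Run:
```python
from h import *
import pickle
c,s=pickle.load(open("w8.pkl","rb"))
T=Ro.from_quat(s["orientation"]);p0=s["eef_pos"]
h=darkblob(c,(264,180),18);print(h)
zt=p0[2]-.0063
f=lambda px,z:T.inv().apply(onplane(c,px,z)-p0).round(4)
print("hole",f(h[:2],zt))
k=blobs(mask(c,(5,150,60),(16,255,255)),300)[0];b=cv2.boxPoints(cv2.minAreaRect(k));print(b.round(1).tolist(),f(b,zt+.022))
# tab axis
pts=[];m=mask(c,(5,150,60),(16,255,255))
for r in range(20,145,5):
    u=np.flatnonzero(m[r,230:300])+230;pts.append((u.mean(),r))
q=f(pts,zt+.022);a=np.polyfit(q[:,2],q[:,1],1);print("tab axis: slope deg",np.rad2deg(a[0]),"y at z=0,-85",a[1],np.polyval(a,-.085))
# plate front edge corners
g=cv2.cvtColor(c["img"],cv2.COLOR_RGB2GRAY)
print(f([(146,145),(383,145)],zt))
print("tool tilt",T.as_matrix()[:,0].round(4), "jaw yaw",np.rad2deg(np.arctan2(T.as_matrix()[1,1],T.as_matrix()[0,1])))
# same on tab gripped image impossible; release check
```

```text
(264.4827235772358, 179.79844173441734, 492.0, (26, 25))
hole [[ 0.0063  0.0015 -0.0383]]
[[242.0, 10.0], [285.0, 10.0], [285.0, 151.0], [242.0, 151.0]] [[-0.0156 -0.0065 -0.1062]
 [-0.0156  0.0086 -0.1062]
 [-0.0157  0.0094 -0.0558]
 [-0.0156 -0.0073 -0.0558]]
tab axis: slope deg 0.06278658767014254 y at z=0,-85 0.0012178451298445858 0.0011246993519650203
[[ 0.0064 -0.0529 -0.0549]
 [ 0.0062  0.0559 -0.055 ]]
tool tilt [-3.e-04 -2.e-03 -1.e+00] jaw yaw 100.76588794661514
```

Run:
```python
from h import *
from bench import observe
s=observe()
print(step(s,[.6153,-.2822,.13],down(np.deg2rad(118.5))))
```

```text
(array([ 0.00873745, -2.49740062,  0.06783706]), array([-0.14778694, -0.00154419,  0.00058192]))
```

Emit:
play_rows(deltas=[{"translation": [0,-0.2,-0.05],"dr": [-0.03,0,0]},{"translation": [0,-0.45,-0.1],"dr": [-0.06,0,0]},{"translation": [0,-0.7,-0.1],"dr": [-0.1,0,0]},{"translation": [0,-0.9,-0.1],"dr": [-0.14,-0.001,0]},{"translation": [0,-1,-0.1],"dr": [-0.1478,-0.0015,0]},{"translation": [0,-1,-0.1],"dr": [-0.1478,-0.0015,0]}])

```text
time: 15.6
eef_pos: [0.5609, -0.1125, 0.1289]
orientation: [-0.173, 0.687, 0.172, 0.685]
force: [0.1, 0.3, -4.5]
width: 0.0331
```

Run:
```python
from h import *
from bench import observe
s=observe();print(s["eef_pos"],s["force"])
print(step(s,[.6153,-.2822,.13],down(np.deg2rad(118.5))))
```

```text
[ 0.56085028 -0.11248169  0.1289253 ] [ 0.0581282   0.33760191 -4.48597129]
(array([-0.00741871, -1.46074919, -0.26911485]), array([-0.00229118, -0.00161785,  0.00020059]))
```

Emit:
play_rows(deltas=[{"translation": [0,-0.2,-0.03],"dr": [-0.002,-0.0015,0]},{"translation": [0,-0.45,-0.08],"dr": [-0.002,-0.0015,0]},{"translation": [0,-0.7,-0.12],"dr": [-0.002,-0.0015,0]},{"translation": [0,-0.9,-0.17],"dr": [-0.002,-0.0015,0]},{"translation": [0,-1,-0.18],"dr": [-0.002,-0.0015,0]},{"translation": [0,-1,-0.18],"dr": [-0.002,-0.0015,0]}])

```text
time: 16.2
eef_pos: [0.5985, -0.2293, 0.128]
orientation: [-0.173, 0.686, 0.173, 0.685]
force: [0.1, -0.2, -3.5]
width: 0.0332
```

Run:
```python
from h import *
from bench import observe
s=observe();print(s["eef_pos"],s["force"])
print(step(s,[.6153,-.2822,.105],down(np.deg2rad(118.5))))
```

```text
[ 0.59849844 -0.22928795  0.12801936] [ 0.10994239 -0.23491641 -3.4850097 ]
(array([ 0.19189447, -0.45455264, -0.08592193]), array([-1.28134282e-03, -5.18007390e-04, -2.89239580e-05]))
```

Emit:
play_rows(deltas=[{"translation": [0,-0.15,-0.03],"dr": [-0.001,0,0]},{"translation": [0,-0.3,-0.06],"dr": [-0.001,0,0]},{"translation": [0.05,-0.42,-0.086],"dr": [-0.001,-0.0005,0]},{"translation": [0.12,-0.455,-0.086],"dr": [-0.001,-0.0005,0]},{"translation": [0.19,-0.455,-0.086],"dr": [-0.001,-0.0005,0]},{"translation": [0.19,-0.455,-0.086],"dr": [-0.001,-0.0005,0]},{"translation": [0.19,-0.455,-0.086],"dr": [-0.001,-0.0005,0]}])

```text
time: 16.9
eef_pos: [0.6148, -0.2807, 0.1044]
orientation: [-0.174, 0.686, 0.175, 0.685]
force: [0.5, 0.0, -3.0]
width: 0.033
```

Run:
```python
from h import *
from bench import observe,read_camera
import pickle
s=observe();c=read_camera("wrist");pickle.dump((c,s),open("w9.pkl","wb"))
cv2.imwrite("pics/w9.png",c["img"][:,:,::-1])
cv2.imwrite("pics/w9h.png",cv2.resize(c["img"][0:240,180:350],None,fx=3,fy=2.5)[:,:,::-1])
c2=read_camera("scene");cv2.imwrite("pics/s9.png",cv2.resize(c2["img"][190:340,90:280],None,fx=3,fy=3)[:,:,::-1])
s=observe();print(s["time"],s["eef_pos"],s["force"],s["torque"]);print(step(s,[.6153,-.2822,.105],down(np.deg2rad(118.5))))
```

```text
17.0 [ 0.61550715 -0.28116266  0.10534865] [ 0.15727711 -0.17075618 -3.03713664] [ 0.02760645 -0.08308341  0.05021787]
(array([ 0.0028999 , -0.00677099, -0.00564737]), array([ 0.00031852,  0.00016432, -0.00025396]))
```

View pics/w9h.png

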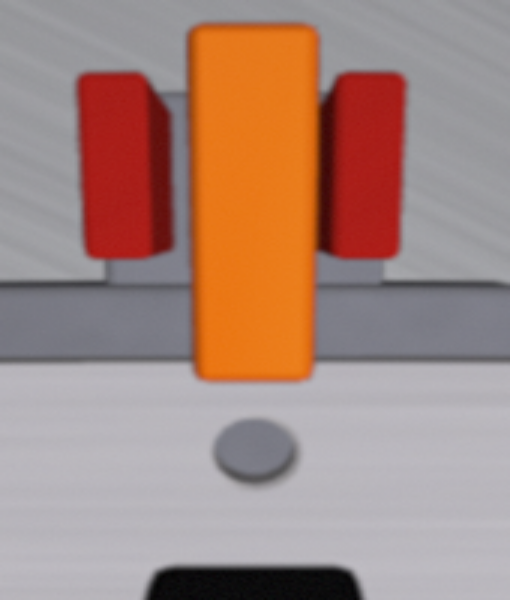

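View pics/s9.png

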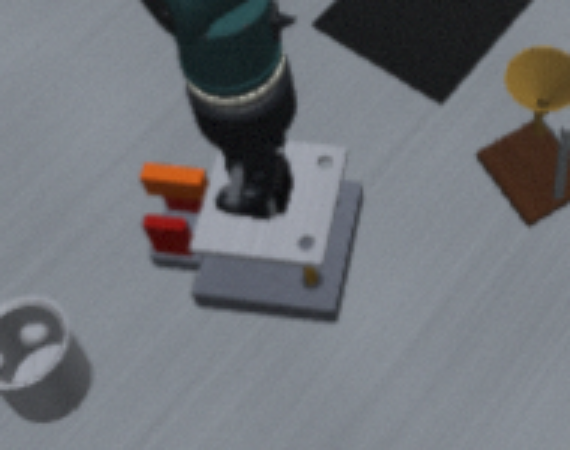

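Run:
```python
from h import *
import pickle
c,s=pickle.load(open("w9.pkl","rb"))
T=Ro.from_quat(s["orientation"]);p0=s["eef_pos"]
f=lambda px,z:T.inv().apply(onplane(c,px,z)-p0).round(4)
hsv=cv2.cvtColor(c["img"],cv2.COLOR_RGB2HSV)
red=((hsv[...,0]<4)|(hsv[...,0]>174))&(hsv[...,1]>150)&(hsv[...,2]>150)
for r in (40,55,70,85,95):
    u=np.flatnonzero(red[r]);l=u[u<255];q=u[u>255]
    e=[(l.min()-.5,r),(l.max()+.5,r),(q.min()-.5,r),(q.max()+.5,r)]
    y=f(e,.075); print(r,[x[0] for x in e],y[:,1],"mid",y[:,1].mean().round(4),"z",y[0,2])
m=mask(c,(5,150,60),(16,255,255));z=p0[2]-.0063+.022
for r in(40,70,95):
    u=np.flatnonzero(m[r,180:350])+180;print(f([(u.mean(),r)],z))
```

```text
40 [np.float64(206.5), np.float64(228.5), np.float64(293.5), np.float64(314.5)] [-0.0267 -0.016   0.0156  0.0258] mid -0.0003 z -0.1022
55 [np.float64(207.5), np.float64(228.5), np.float64(293.5), np.float64(313.5)] [-0.0265 -0.0161  0.0157  0.0256] mid -0.0003 z -0.0953
70 [np.float64(207.5), np.float64(228.5), np.float64(292.5), np.float64(313.5)] [-0.0268 -0.0163  0.0154  0.0258] mid -0.0005 z -0.0882
85 [np.float64(208.5), np.float64(229.5), np.float64(292.5), np.float64(312.5)] [-0.0265 -0.016   0.0155  0.0256] mid -0.0003 z -0.081
95 [np.float64(209.5), np.float64(229.5), np.float64(292.5), np.float64(312.5)] [-0.0262 -0.0161  0.0157  0.0258] mid -0.0002 z -0.0761
[[-0.0156  0.0012 -0.0958]]
[[-0.0156  0.0016 -0.0855]]
[[-0.0156  0.0016 -0.0766]]
```

Run:
```python
from h import *
import pickle
c,s,_=pickle.load(open("w6.pkl","rb"))
T=Ro.from_quat(s["orientation"]);p0=s["eef_pos"]
f=lambda px,z:T.inv().apply(onplane(c,px,z)-p0).round(4)
g=f([(292.0, 298.47), (218.5, 298.93), (254.0, 231.27)],.03);print("rings",g.tolist())
g=f([(294.27,317.5),(215.38,317.5),(253.5,246.5)],.06);print("tips",g.tolist())
hsv=cv2.cvtColor(c["img"],cv2.COLOR_RGB2HSV)
red=((hsv[...,0]<4)|(hsv[...,0]>174))&(hsv[...,1]>150)
v=hsv[...,2]
print(v[200,214:240],v[200,266:292])
for thr in(110,150):
  rr=red&(v>thr)
  for r in(190,200,208):
    u=np.flatnonzero(rr[r]);l=u[u<254];q=u[u>254];e=[(l.min()-.5,r),(l.max()+.5,r),(q.min()-.5,r),(q.max()+.5,r)]
    y=f(e,.075);print(thr,r,y[:,1],y[:,1].mean(),y[0,2])
M=T.as_matrix();print("jaw yaw",np.rad2deg(np.arctan2(M[1,1],M[0,1])))
```

```text
rings [[0.1479, 0.0306, 0.1275], [0.1476, -0.0459, 0.1279], [0.148, -0.0082, 0.0512]]
tips [[0.1179, 0.0304, 0.1279], [0.1176, -0.0451, 0.1278], [0.118, -0.0078, 0.0524]]
[ 60  63  63  73 107 138 155 161 161 160 159 159 159 159 157 158 159 157
 145 121 101  98 103 111 126 131] [129 132 131 123 100 105 129 151 159 161 160 158 160 158 159 159 158 160
 158 148 117  73  58  55  58  55]
110 190 [-0.0342 -0.0232  0.0072  0.0182] -0.008 -0.0038
110 200 [-0.0345 -0.0227  0.0073  0.0191] -0.0077 0.0044
110 208 [-0.0348 -0.0229  0.0073  0.0185] -0.007975 0.0111
150 190 [-0.0334 -0.024   0.008   0.0182] -0.0078 -0.0038
150 200 [-0.0337 -0.0242  0.0081  0.0175] -0.008074999999999999 0.0044
150 208 [-0.0332 -0.0237  0.0089  0.0177] -0.007575 0.0111
jaw yaw 118.26505468831724
```

Emit:
play_rows(deltas=[{"translation": [0.04,-0.012,-0.005],"dr": [0,0,0]},{"translation": [0.1,-0.012,-0.005],"dr": [0,0,0]},{"translation": [0.16,-0.012,-0.005],"dr": [0,0,0]},{"translation": [0.21,-0.012,-0.005],"dr": [0,0,0]},{"translation": [0.22,-0.012,-0.005],"dr": [0,0,0]},{"translation": [0.22,-0.012,-0.005],"dr": [0,0,0]},{"translation": [0.22,-0.012,-0.005],"dr": [0,0,0]}])

```text
time: 17.7
eef_pos: [0.6159, -0.2828, 0.079]
orientation: [-0.174, 0.685, 0.174, 0.685]
force: [-0.0, -1.2, -2.8]
width: 0.0333
```

Run:
```python
from h import *
from bench import observe,read_camera
import pickle
s=observe();c=read_camera("wrist");pickle.dump((c,s),open("w10.pkl","wb"))
cv2.imwrite("pics/w10h.png",cv2.resize(c["img"][0:240,180:350],None,fx=3,fy=2.5)[:,:,::-1])
cv2.imwrite("pics/w10z.png",cv2.resize(c["img"][155:205,235:295],None,fx=10,fy=10,interpolation=cv2.INTER_CUBIC)[:,:,::-1])
c2=read_camera("scene");cv2.imwrite("pics/s10.png",cv2.resize(c2["img"][220:310,120:240],None,fx=6,fy=6,interpolation=cv2.INTER_CUBIC)[:,:,::-1])
s=observe();print(s["time"],s["eef_pos"],s["force"],s["torque"]);print(step(s,[.6153,-.2822,.079],down(np.deg2rad(118.5))))
```

```text
17.8 [ 0.61598339 -0.28280131  0.07927517] [-0.60208803 -0.20204019 -4.35015894] [ 0.0089896  -0.01164922 -0.06752955]
(array([ 0.00229071,  0.00712279, -0.00261098]), array([3.14379764e-04, 3.96000675e-04, 1.45709752e-05]))
```

View pics/w10h.png

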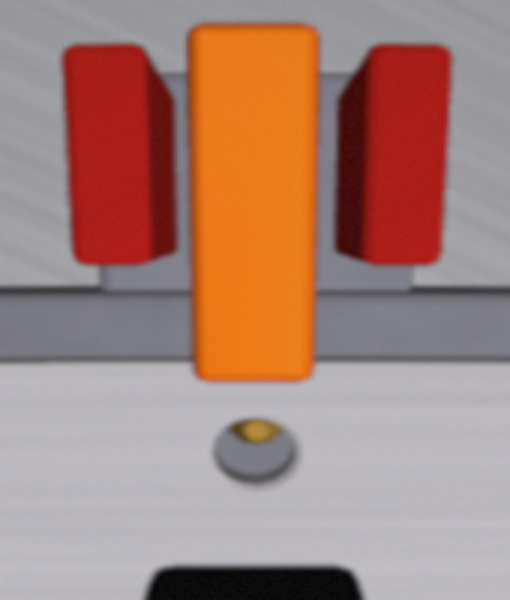

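View pics/w10z.png

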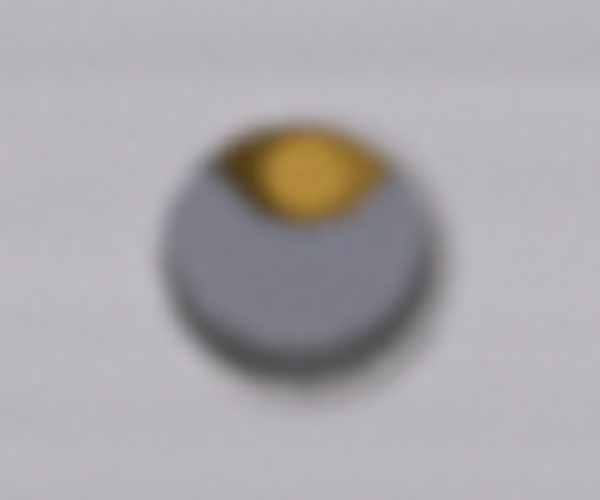

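View pics/s10.png

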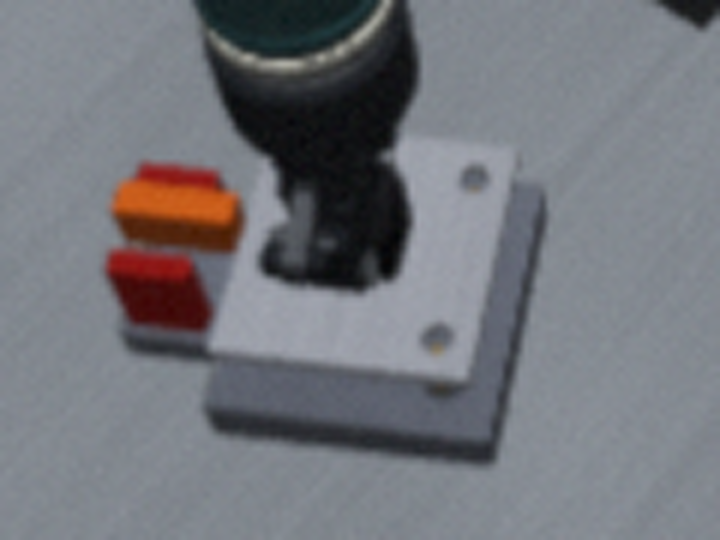

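Run:
```python
from h import *
import pickle
c,s=pickle.load(open("w10.pkl","rb"))
T=Ro.from_quat(s["orientation"]);p0=s["eef_pos"]
f=lambda px,z:T.inv().apply(onplane(c,px,z)-p0)
tip=(235+308/10-.45,155+175/10-.45)
g=cv2.cvtColor(c["img"],cv2.COLOR_RGB2GRAY).astype(int)
hs=cv2.cvtColor(c["img"],cv2.COLOR_RGB2HSV)
gm=((hs[...,1]>130)&(hs[...,2]>140)).astype(np.uint8); gm[:166]=0;gm[178:]=0;gm[:,:255]=0;gm[:,280:]=0
a=np.argwhere(gm);print("bright tip",a.mean(0)[::-1],len(a))
# hole top rim: ellipse on gray<150
w=(g<150).astype(np.uint8)*255;w[:160]=0;w[205:]=0;w[:,:240]=0;w[:,290:]=0
k=blobs(w,50)[0];e=cv2.fitEllipse(k);print(e)
zt=p0[2]-.0063
h=f([e[0]],zt)[0];print("hole",h)
for z in(.06,):
  for t in(tip,a.mean(0)[::-1]): print("tip",f([t],z)[0],"d",(f([t],z)[0]-h)[1:]*1e3)
hsv=hs;red=((hsv[...,0]<4)|(hsv[...,0]>174))&(hsv[...,1]>150)&(hsv[...,2]>150)
for r in (30,50,70,95):
    u=np.flatnonzero(red[r]);l=u[u<255];q=u[u>255]
    y=f([(l.min()-.5,r),(l.max()+.5,r),(q.min()-.5,r),(q.max()+.5,r)],.075);print("cheek mid",y[:,1].round(4),y[:,1].mean().round(4))
m=mask(c,(5,150,60),(16,255,255))
for r in(40,70,95):
    u=np.flatnonzero(m[r,180:350])+180;print("tab",f([(u.mean(),r)],zt+.022).round(4))
```

```text
bright tip [266.         171.81818182] 55
((264.7800598144531, 180.41058349609375), (26.591440200805664, 27.681293487548828), 110.0265121459961)
hole [ 0.00627907  0.00162271 -0.03767431]
tip [ 0.01898774  0.00195611 -0.03861332] d [ 0.3334049  -0.93900628]
tip [ 0.01898776  0.00228419 -0.03873359] d [ 0.66148107 -1.05927542]
cheek mid [-0.0241 -0.0138  0.0179  0.0282] 0.0021
cheek mid [-0.024  -0.0135  0.0181  0.0282] 0.0022
cheek mid [-0.0239 -0.0138  0.0179  0.0281] 0.0021
cheek mid [-0.024  -0.0136  0.0178  0.0282] 0.0021
tab [[-0.0158  0.0012 -0.0957]]
tab [[-0.0157  0.0014 -0.0854]]
tab [[-0.0157  0.0012 -0.0766]]
```

Emit:
play_rows(deltas=[{"translation": [0,0.004,-0.004],"dr": [0,0,0]},{"translation": [0.02,0.004,-0.004],"dr": [0,0,0]},{"translation": [0.04,0.004,-0.004],"dr": [0,0,0]},{"translation": [0.06,0.004,-0.004],"dr": [0,0,0]},{"translation": [0.08,0.004,-0.004],"dr": [0,0,0]},{"translation": [0.08,0.004,-0.004],"dr": [0,0,0]}])

```text
time: 18.4
eef_pos: [0.615, -0.2825, 0.0691]
orientation: [-0.174, 0.685, 0.175, 0.685]
force: [0.7, 0.1, -3.2]
width: 0.0329
```

Run:
```python
from h import *
from bench import observe,read_camera
import pickle
s=observe();c=read_camera("wrist");pickle.dump((c,s),open("w11.pkl","wb"))
cv2.imwrite("pics/w11z.png",cv2.resize(c["img"][155:205,235:295],None,fx=10,fy=10,interpolation=cv2.INTER_CUBIC)[:,:,::-1])
s=observe();print(s["time"],s["eef_pos"],s["force"],s["torque"]);print(step(s,[.6153,-.2822,.079],down(np.deg2rad(118.5))))
```

```text
18.45 [ 0.61513764 -0.28255696  0.06931276] [ 0.03535773 -0.86216328 -3.73839407] [-0.00477715  0.02619993  0.01857073]
(array([-0.080725  ,  0.00200085,  0.00264436]), array([ 0.00030029,  0.00020498, -0.00020043]))
```

View pics/w11z.png

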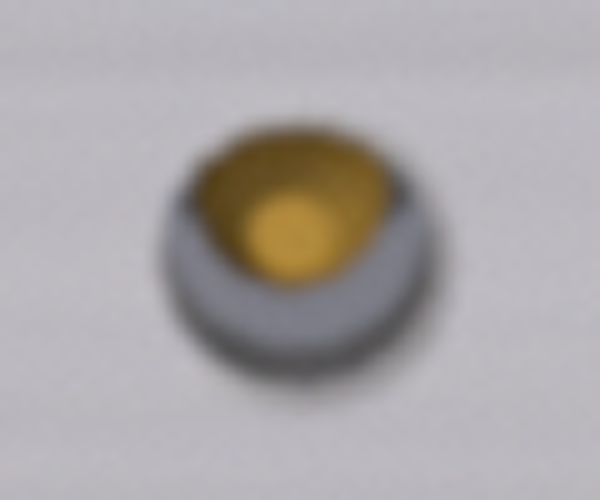

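Emit:
play_rows(deltas=[{"translation": [0,-0.003,0],"dr": [0,0,0]},{"translation": [0.01,-0.003,0],"dr": [0,0,0]},{"translation": [0.03,-0.003,0],"dr": [0,0,0]},{"translation": [0.045,-0.003,0],"dr": [0,0,0]},{"translation": [0.06,-0.003,0],"dr": [0,0,0]},{"translation": [0.06,-0.003,0],"dr": [0,0,0]}])

```text
time: 19.05
eef_pos: [0.615, -0.2827, 0.0617]
orientation: [-0.174, 0.685, 0.175, 0.685]
force: [-0.9, 0.5, -4.4]
width: 0.0331
```

Run:
```python
from h import *
from bench import observe,read_camera
import pickle
s=observe();c=read_camera("wrist");pickle.dump((c,s),open("w12.pkl","wb"))
cv2.imwrite("pics/w12z.png",cv2.resize(c["img"][155:205,235:295],None,fx=10,fy=10,interpolation=cv2.INTER_CUBIC)[:,:,::-1])
c2=read_camera("scene");cv2.imwrite("pics/s12.png",cv2.resize(c2["img"][220:310,120:240],None,fx=6,fy=6,interpolation=cv2.INTER_CUBIC)[:,:,::-1])
s=observe();print(s["time"],s["eef_pos"],s["force"],s["torque"])
```

```text
19.15 [ 0.61526249 -0.28277326  0.06198628] [ 0.83096607  0.38408922 -4.07038507] [ 0.00837977 -0.05359522 -0.02287403]
```

View pics/w12z.png

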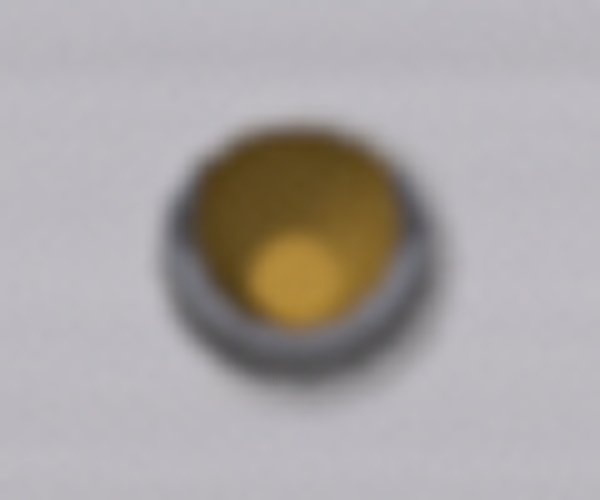

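View pics/s12.png

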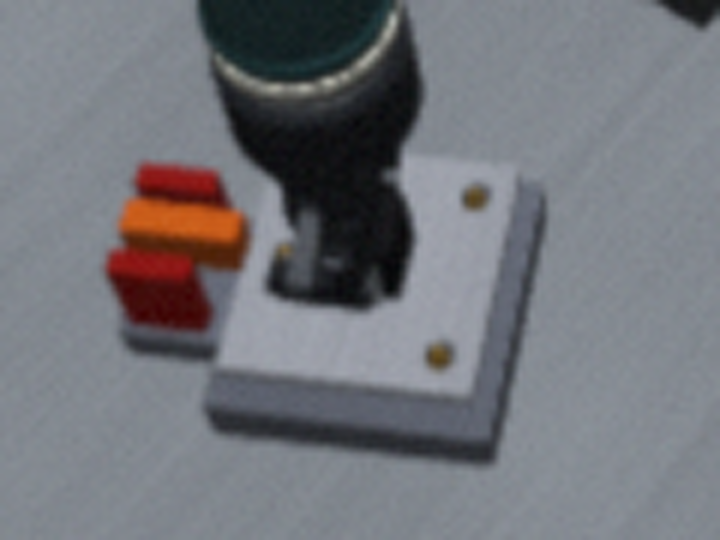

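Emit:
play_rows(deltas=[{"translation": [0.015,0,0],"dr": [0,0,0]},{"translation": [0.03,0,0],"dr": [0,0,0]},{"translation": [0.045,0,0],"dr": [0,0,0]},{"translation": [0.06,0,0],"dr": [0,0,0]},{"translation": [0.075,0,0],"dr": [0,0,0]},{"translation": [0.09,0,0],"dr": [0,0,0]},{"translation": [0.105,0,0],"dr": [0,0,0]},{"translation": [0.12,0,0],"dr": [0,0,0]},{"translation": [0.12,0,0],"dr": [0,0,0]}])

```text
time: 20.05
eef_pos: [0.615, -0.2827, 0.0473]
orientation: [-0.174, 0.685, 0.175, 0.685]
force: [-0.2, 0.3, -3.1]
width: 0.0334
```

Emit:
play_rows(deltas=[{"translation": [0.01,0,0],"dr": [0,0,0]},{"translation": [0.015,0,0],"dr": [0,0,0]},{"translation": [0.02,0,0],"dr": [0,0,0]},{"translation": [0.025,0,0],"dr": [0,0,0]},{"translation": [0.025,0,0],"dr": [0,0,0]}])

```text
time: 20.55
eef_pos: [0.615, -0.2827, 0.0446]
orientation: [-0.174, 0.685, 0.175, 0.685]
force: [-1.1, 0.9, -1.8]
width: 0.0336
```

Emit:
play_rows(deltas=[{"translation": [0.005,0,0],"dr": [0,0,0]},{"translation": [0.01,0,0],"dr": [0,0,0]},{"translation": [0.01,0,0],"dr": [0,0,0]}])

```text
time: 20.85
eef_pos: [0.615, -0.2827, 0.0444]
orientation: [-0.174, 0.685, 0.175, 0.685]
force: [-2.3, 2.0, 5.1]
width: 0.0331
```

Seated: contact came at the expected height (z 0.0444). Release and rise.

Emit:
play_rows(deltas=[{"translation": [0,0,0],"dr": [0,0,0]},{"translation": [0,0,0],"dr": [0,0,0]},{"translation": [0,0,0],"dr": [0,0,0]},{"translation": [0,0,0],"dr": [0,0,0]},{"translation": [0,0,0],"dr": [0,0,0]},{"translation": [0,0,0],"dr": [0,0,0]},{"translation": [0,0,0],"dr": [0,0,0]}], gripper=1)

```text
time: 21.55
eef_pos: [0.615, -0.2827, 0.0444]
orientation: [-0.174, 0.685, 0.175, 0.685]
force: [0.4, 0.0, 0.2]
width: 0.0855
```

Emit:
play_rows(deltas=[{"translation": [-0.1,0,0],"dr": [0,0,0]},{"translation": [-0.3,0,0],"dr": [0,0,0]},{"translation": [-0.6,0,0],"dr": [0,0,0]},{"translation": [-0.9,0,0],"dr": [0,0,0]},{"translation": [-1,0,0],"dr": [0,0,0]},{"translation": [-1,0,0],"dr": [0,0,0]},{"translation": [-1,0,0],"dr": [0,0,0]}])

```text
time: 22.25
eef_pos: [0.6143, -0.2826, 0.1637]
orientation: [-0.174, 0.686, 0.175, 0.685]
force: [0.1, -0.2, 0.0]
width: 0.0854
```

Run:
```python
from h import *
from bench import observe,read_camera
import pickle
c=read_camera("wrist");cv2.imwrite("pics/w13.png",c["img"][:,:,::-1])
c2=read_camera("scene");cv2.imwrite("pics/s13.png",c2["img"][:,:,::-1])
cv2.imwrite("pics/s13z.png",cv2.resize(c2["img"][220:310,120:240],None,fx=6,fy=6,interpolation=cv2.INTER_CUBIC)[:,:,::-1])
s=observe();print(s["time"],s["eef_pos"],s["force"],s["width"])
k=[k for k in blobs(mask(c,(5,150,60),(16,255,255)),100)][0];b=cv2.boxPoints(cv2.minAreaRect(k));T=Ro.from_quat(s["orientation"])
print(T.inv().apply(onplane(c,b,.06)-s["eef_pos"]).round(4).tolist())
# plate surface height from range image, wrist
R=np.array(c["R"]);
for u,v in((215,170),(310,170),(215,220),(310,220),(215,100)):
    z=c["range_z"][v-1:v+2,u-1:u+2].mean();q=und(c,[(u,v)])[0];print((u,v),(R.T@(np.r_[q*z,z]-c["t"])).round(4))
```

```text
22.35 [ 0.61361516 -0.28228659  0.16238788] [-1.17216126 -0.25351018 -0.06591126] 0.08513591281013833
[[0.1027, -0.0071, -0.1045], [0.1027, 0.0069, -0.1045], [0.1026, 0.0073, -0.0546], [0.1025, -0.0075, -0.0546]]
(215, 170) [ 0.6202 -0.3242  0.0381]
(310, 170) [ 0.5781 -0.2615  0.0682]
(215, 220) [ 0.6607 -0.3044  0.0381]
(310, 220) [ 0.6207 -0.2312  0.0386]
(215, 100) [ 5.726e-01 -3.535e-01  4.000e-04]
```

View pics/w13.png

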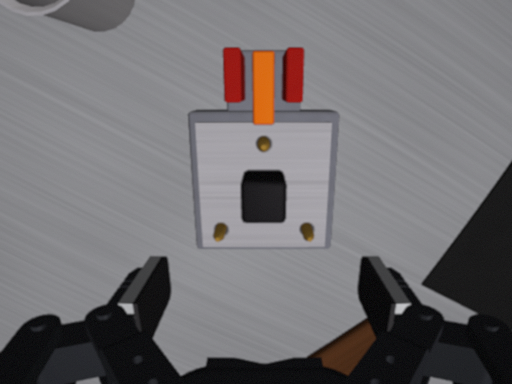

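View pics/s13.png

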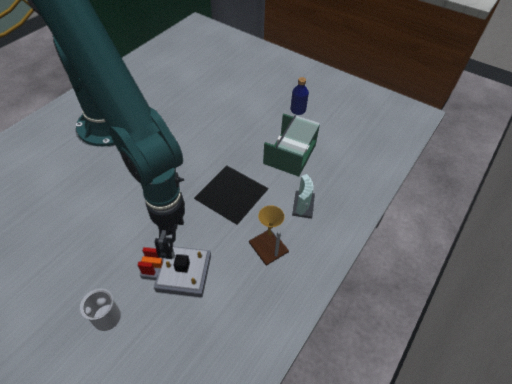

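View pics/s13z.png

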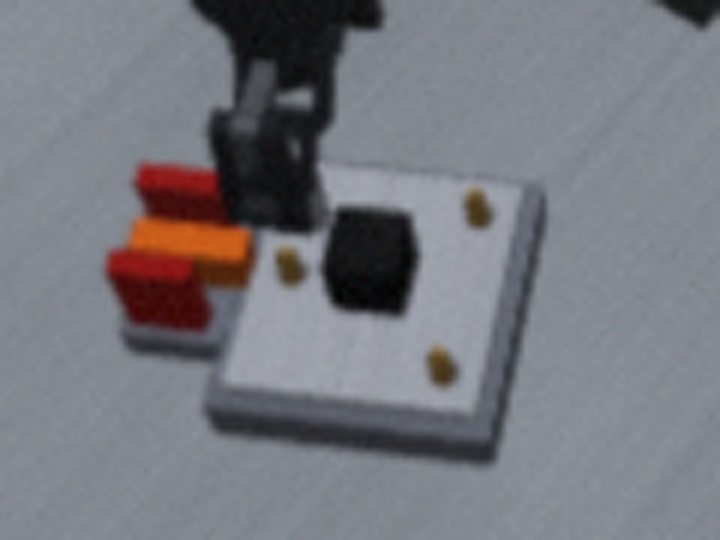

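The wrist picture shows the plate over all three studs (264,143), (220,231), (308,231), with the tab midway between the cheeks. The plate top reads 38.1 to 38.6 mm, so it lies flush. The bystanders look unmoved and the robot is clear.

```bash
python3 -c "
from bench import env,observe
print(env.finish_job());print(observe()['time'])"
```

```text
the job is handed in; nothing more can be done
None
the job is handed in; nothing more can be done
```

I drew the plate out of the rack by its tab, laid it on the middle of the mat and let go. Then I took it by the black block, turned it about 18° and lowered it over the studs until it touched the seat. I released it there, backed off and handed the job in at about 22.4 s. The hand-in gave no verdict.

**On the mat:** the plate's middle measured about 2 mm from the mat's middle. I confirmed it was flat and let go by picture only.

**On the mount (last checks):**
- All three studs stand through the holes and the tab lies between the red cheeks.
- Three range readings of the plate top gave 38.1 to 38.6 mm against the expected 38 mm. A fourth reading, 68 mm, was not usable; I did not find out why.
- The gripper was open about 120 mm above the seat, with no steady force on it. One reading showed 1.2 N sideways, which is within the noise I saw elsewhere.
- The bystanders look where they were; I judged that by eye and did not measure it.

**What disagreed:**
- The wrist camera read about 1.3 mm to one side compared with the jaw centre.
- The overhead camera put the mount about 5 mm away from where the wrist camera did.
- I settled the alignment by looking at a stud through its hole before lowering, and I felt no side force on the way down.

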